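Weigh the low tub from behind the tall containers

TASK

In the orange tray a low round tub is walled in by three tall containers: first set all three aside, standing on the black rubber mat, then take the tub out and set it in the middle of the weighing scale's round pan. With the tub on the pan, put the three tall containers back in the tray, each standing where it stood at the start. Tip nothing over and leave the mug, the glass jar and the stray bottle cap alone.

Things in the scene. Friction and masses are not known exactly. Their poses are not given: they have to be found in the camera images.
- canister_center (a point): Tall round container, straight sides, 50 mm diameter, 118 mm high (the lid, of the same width, is the top 26 mm). The point is at its centre, half-way up (59 mm above its underside); z up. Its lid is teal like all the others; body milky white.
- carton_center (a point): Tall square container, 48 x 48 mm at its lid (the top 26 mm), 46 x 46 mm below, 110 mm high. The point is at its centre, half-way up (55 mm above its underside); x and y are square to its sides, z up. Its lid is teal like all the others; body milky white.
- flask_center (a point): Tall round bottle, 122 mm high: body 52 mm diameter up to 70 mm, a shoulder narrowing to a 28 mm neck at 86 mm, and a round screw cap 34 mm in diameter from 90 to 122 mm, by which it can be held. The point is on its axis half-way up (61 mm above its underside); z up. Cap teal, body milky white.
- tub_center (a point): The low round tub to be weighed: 38 mm high; lid 52 mm in diameter from 18 mm up, 48 to 50 mm below. The point is at its centre, half-way up (19 mm above its underside); z up. Its lid is teal like all the others; body milky white.
- tray: Open orange plastic tray, fixed; 170 mm along its x, 220 mm along its y, walls 28 mm high and 5 mm thick, floor 5 mm thick. Origin at the centre of its underside. The tub stands near (20, 0) mm in its frame, with one tall container near (-43, 0), one near (20, 60) and one near (20, -60) mm; which is where differs from start to start. The tall ones can be gripped near the top with the fingers closing along the tray's x.
- mat: The side area: black rubber mat with thin grey lines, fixed, 250 mm along its x, 130 mm along its y, 3 mm thick. Origin at the centre of its underside. It lies left or right of the tray, with the scale on the other side.
- scale_pan (a point): Centre of the upper face of the scale's round steel pan, 120 mm in diameter, 38 mm above the worktop. The scale is a white box 180 x 145 mm, fixed; its pan does not move.
- mug: Bystander: white mug, 80 mm diameter, 90 mm high, beyond the tray. Origin at the centre of its underside. Leave it alone.
- jar: Bystander: glass jar with a metal lid, 76 mm diameter, 110 mm high, beyond the tray. Origin at the centre of its underside. Leave it alone.
- stray_cap: Bystander: a loose teal bottle cap, 42 mm diameter, 22 mm high, lying on the worktop beyond the tray. Origin at the centre of its underside. Leave it alone.
Not all that is in view belongs to the job. What is shaped like the part that bears tub_center but blue or brown is not meant. Of the things that look like the part that bears scale_pan, take the one that is farthest to the robot's left at the start.

How it is judged:
By the outcome, as a careful person would: the job done as asked, in the order asked, and still so for the second after the job is handed in, with the robot touching nothing.
It also fails if it takes over 131 s, if anything falls off the work surface, if the arm or the gripper's body presses on something with over 40 N, if the wrist force passes 120 N, or if a joint passes its speed limit or range.

ROBOT

A 6-joint arm with a two-finger parallel gripper is mounted at the origin on the work surface. World frame = base frame: x ahead of the robot, y to its left, z up, the work surface at z = 0. Lengths are in mm, angles in rad, forces in N, time in s.
With the tool pointing down it reaches from about 225 to 875 mm from the base axis. Payload 3.4 kg.
Tool frame: the origin (TCP) lies at the very end of the fingers, on their centre line; the grasp point (between the pads) lies 19 mm behind it (r.pinch_z is the distance from the TCP to the grasp point, in mm); z points along the fingers, y is the direction in which the jaws open and shut (so a half turn about z gives the same grasp; the last joint's range is limited). The gripper opens to 85 mm and grips with 20 to 120 N. Pads are 22 mm wide; open, the fingers measure 114 mm over their backs; the gripper's body (76 mm by 85 mm) begins 54 mm behind the grasp point. The pads swing forward as they close: fully open they stand 13 mm farther back than shut.
Start: joints at [-1.363, 0.276, 1.505, -0, 1.361, -0.121], TCP at [185.672, -544.232, 231.328] pointing down, gripper open.
Joint ranges: [-2.89, 2.89], [-0.75, 2.08], [0.22, 2.7], [-1.18, 4.32], [0.11, 2.71], [-2.7, 2.7]. Speed limits (rad/s): [2.57, 2.57, 3.14, 3.14, 3.14, 3.14].

INTERFACE

Orientations are given as a unit quaternion [x, y, z, w].
In Python, from rig import r gives the robot as it stands.
- The arm moves only by the tool send_rows, never from a script. Its argument "series" is a list of rows, each an object with "travel": the shift along the tool's x, y, z in m, a list of three; "yaw": the turn about the tool's z in degrees; "fingers": the finger opening in m, from 0 to 0.0854. A call has 1 to 10 rows; each row is the pose to reach, as a shift and turn from the pose commanded when the call began, along the tool's axes at that moment; what a row does not reach only later rows make up. A row lasts 1/10 s, in which the tool goes at most 50 mm and 8.59 degrees, less where a joint would pass 70% of its speed; a pose out of reach is approached as far as the arm can. A call with a gripper value outside its range is refused whole. The fingers move at their own pace and stop on an object; "grip_force" is the grip in N (left out, the last holds). Time passes only in rows, so rows that repeat a pose let the fingers close. It gives the time, the measured TCP pose, the force and the opening at its end, in the units of the state.
- r.sense(): the state, without advancing time (a new reading comes with each control period).
- r.get_image(name): name is "scene" or "top" or "wrist"; returns (picture, depth): 480x640x3 uint8, red, green, blue; 480x640 float32, mm along the optical axis (not along the pixel's ray), 0 where there is no reading.
- r.calibration(name): a dict with "camera_matrix" (3x3 intrinsics, pixels), "R" (3x3) and "t" (3): a world point X has camera coordinates R X + t. Camera axes: x right, y down, z forward; pixel columns grow to the right and rows downward; lengths in mm; the calibration is good to about 2 mm. A picture is of the moment at which its call begins: read the wrist's pose just before it. calibration takes no time and is no camera call; for the wrist camera it gives the pose at the moment of the call.
- r.job_done(): hands the job in, once; it reports no verdict.
The state is a dict: "clock": time; "q": joint angles; "qvel": joint speeds; "effort": joint torques, N m; "tool_pos": TCP position; "tcp_rot": TCP orientation; "force": force on the tool from outside, world axes, zero at the start; "torque": the same for the moment, N m; "width": finger opening in mm.
Only numpy, scipy, OpenCV 4.12 (cv2) and the standard library are available. Lean on these libraries where they do the work, as an engineer would, in place of code of your own. Each camera call takes 0.05 s, during which the arm holds its last target.

## Working session

There is one attempt and no reset: what is moved stays moved. The work goes in short steps, Python scripts to look and compute and a tool call to move; the robot and the scene stay as the last step left them, time stands still between calls to the robot, and variables do not carry over. Pictures are saved under pics/ and viewed, and the job is handed in when it is done.

Besides the shell and the picture viewer there is one more tool, called after "Request:" as name(argument=value, ...), one argument or row to a line, values as JSON. send_rows: Moves the arm, as the interface text tells. Its arguments: {"type":"object","properties":{"series":{"type":"array"},"grip_force":{"type":"number"}},"required":["series"]}

```bash
ls; mkdir -p pics
python3 - <<'E'
from rig import r
import cv2
print(r.sense())
for n in ("scene","top"):
    p,d=r.get_image(n); cv2.imwrite(f"pics/{n}0.png",p[:,:,::-1])
    import numpy as np; np.savez(f"{n}0.npz",p=p,d=d)
    c=r.calibration(n); print(n,c)
E
```

```text
pics
{'clock': 0.0, 'q': array([-1.36303691e+00,  2.76613875e-01,  1.50615251e+00,  7.98655351e-06,
        1.36072425e+00, -1.21012252e-01]), 'qvel': array([ 0.00036027,  0.00161565, -0.00105869,  0.00046172,  0.00043232,
       -0.00012642]), 'effort': array([-9.85957704e-04, -4.16787779e+01, -2.45806825e+01, -5.42121034e-04,
        1.11663993e-02,  9.89001947e-07]), 'tool_pos': array([ 185.53407086, -543.66844834,  230.42124551]), 'tcp_rot': array([ 9.86518740e-01,  1.63645575e-01, -3.72471854e-05, -9.48267236e-04]), 'force': array([-0.91421264,  0.61917716, -0.60360494]), 'torque': array([ 0.00056108,  0.00208007, -0.00147127]), 'width': 85.06922858398134}
scene {'camera_matrix': array([[450.4158215 ,   0.        , 318.98316483],
       [  0.        , 450.4158215 , 244.81427452],
       [  0.        ,   0.        ,   1.        ]]), 'R': array([[-0.45836241,  0.88875109, -0.00503915],
       [ 0.67487197,  0.34435635, -0.65266111],
       [-0.57831801, -0.3025561 , -0.75763321]]), 't': array([ 223.16843211, -293.6584913 , 1214.53746247])}
top {'camera_matrix': array([[579.2087581 ,   0.        , 320.4769695 ],
       [  0.        , 579.2087581 , 249.56232078],
       [  0.        ,   0.        ,   1.        ]]), 'R': array([[ 1.96599284e-02, -9.99800940e-01,  3.40118948e-03],
       [-9.88848445e-01, -1.99466196e-02, -1.47583487e-01],
       [ 1.47621951e-01, -4.61780154e-04, -9.89043754e-01]]), 't': array([   7.82659011,  520.59009268, 1169.02817565])}
```

View pics/scene0.png

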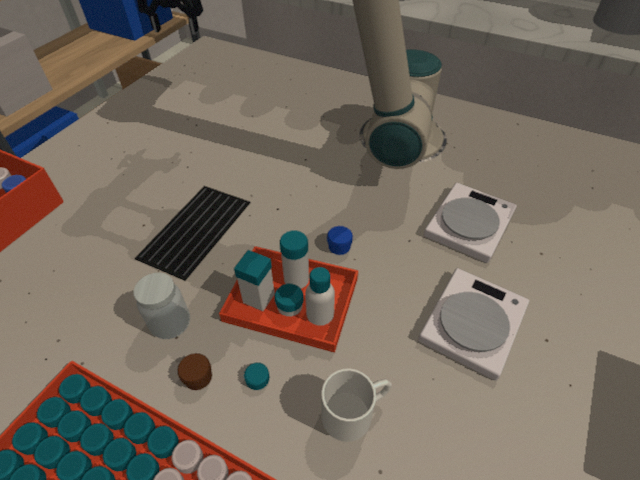

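View pics/top0.png

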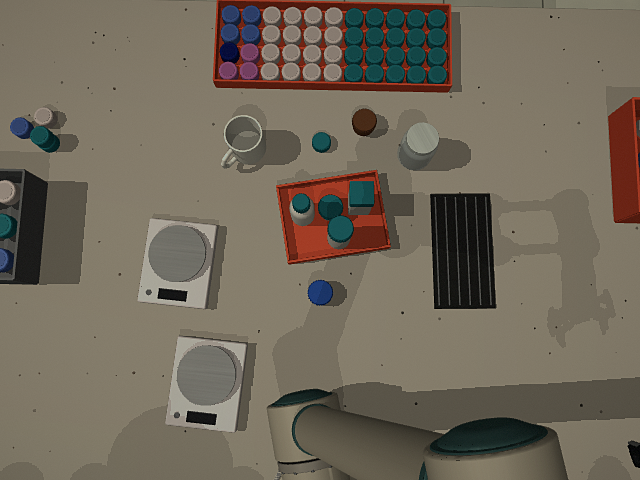

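The top view shows the tray around (333,217), with the flask at (301,205), the carton at (361,193), the canister at (341,230) and the tub at (330,207). The mat is at (463,251). Of the two scales, the one farther left has its pan at (178,252). Next I'll measure these.

```bash
cat > h.py <<'E'
import numpy as np, cv2
from rig import r
def ray(c,u,v):
    K,R,t=c["camera_matrix"],np.array(c["R"]),np.array(c["t"])
    d=R.T@np.linalg.solve(K,[u,v,1.0]); o=-R.T@t
    return o,d/np.linalg.norm(d)
def plane(c,u,v,z):
    o,d=ray(c,u,v); return o+d*(z-o[2])/d[2]
def tri(rs):
    A=np.zeros((3,3));b=np.zeros(3)
    for o,d in rs:
        P=np.eye(3)-np.outer(d,d);A+=P;b+=P@o
    x=np.linalg.solve(A,b)
    return x,[float(np.linalg.norm((np.eye(3)-np.outer(d,d))@(x-o))) for o,d in rs]
def proj(c,X):
    x=c["camera_matrix"]@(np.array(c["R"])@X+c["t"]);return x[:2]/x[2]
def cloud(c,d):
    v,u=np.nonzero(d>0);z=d[v,u];K=c["camera_matrix"]
    X=np.stack([(u-K[0,2])/K[0,0]*z,(v-K[1,2])/K[1,1]*z,z],1)
    P=np.zeros(d.shape+(3,));P[v,u]=(X-c["t"])@np.array(c["R"]);return P
def teal(p):
    h=cv2.cvtColor(p,cv2.COLOR_RGB2HSV);return cv2.inRange(h,(82,90,30),(100,255,255))
def orange(p):
    h=cv2.cvtColor(p,cv2.COLOR_RGB2HSV);return cv2.inRange(h,(0,150,60),(15,255,255))
def snap(n,f):
    c=r.calibration(n);p,d=r.get_image(n);cv2.imwrite(f"pics/{f}.png",p[:,:,::-1]);np.savez(f+".npz",p=p,d=d,K=c["camera_matrix"],R=c["R"],t=c["t"]);return c,p,d
def load(f):
    z=np.load(f+".npz");return dict(camera_matrix=z["K"],R=z["R"],t=z["t"]),z["p"],z["d"]
def blobs(m,amin=150):
    n,l,s,ce=cv2.connectedComponentsWithStats(m);return [(s[i].tolist(),ce[i].round(1).tolist(),l==i) for i in range(1,n) if s[i][4]>amin]
E
python3 - <<'E'
from h import *
for n in("top","scene"):
    z=np.load(n+"0.npz");p,d=z["p"],z["d"];c=r.calibration(n);P=cloud(c,d)
    box=(260,165,400,270) if n=="top" else (215,225,365,350)
    m=np.zeros(d.shape,np.uint8);m[box[1]:box[3],box[0]:box[2]]=255
    for s,ce,l in blobs(teal(p)&m,80):
        q=P[l&(d>0)]
        zt=np.percentile(q[:,2],90);k=q[q[:,2]>zt-5]
        print(n,s,ce,"ztop",zt.round(1),"ctr",((k.min(0)+k.max(0))/2).round(1),len(k))
    if n=="top":
        for s,ce,l in blobs(orange(p)&m,300):
            cn=max(cv2.findContours(l.astype(np.uint8),cv2.RETR_EXTERNAL,cv2.CHAIN_APPROX_NONE)[0],key=len)
            rc=cv2.minAreaRect(cn);print("tray",rc,[plane(c,*b,28).round(1) for b in cv2.boxPoints(rc)])
        g=cv2.cvtColor(p,cv2.COLOR_RGB2HSV)
        b=cv2.morphologyEx(cv2.inRange(g,(0,0,0),(180,255,40)),cv2.MORPH_CLOSE,np.ones((7,7)))
        for s,ce,l in blobs(b,2500): 
            if 400<ce[0]<520:
                cn=max(cv2.findContours(l.astype(np.uint8),cv2.RETR_EXTERNAL,cv2.CHAIN_APPROX_NONE)[0],key=len)
                rc=cv2.minAreaRect(cn);print("mat",rc,[plane(c,*b,3).round(1) for b in cv2.boxPoints(rc)])
        print("pan",plane(c,178,252,38))
E
```

```text
top [349, 181, 25, 26, 617] [361.3, 193.3] ztop 116.9 ctr [625.  -60.8 116.8] 468
top [292, 194, 19, 19, 274] [300.8, 202.8] ztop 128.9 ctr [600.9  59.1 127.8] 202
top [318, 195, 36, 48, 1027] [335.2, 218.3] ztop 123.8 ctr [551.7 -20.  123.4] 464
tray ((332.7527160644531, 216.4337921142578), (79.90483093261719, 104.18299865722656), 81.02737426757812) [array([659.3, 118. ,  28. ]), array([ 699.7, -101.9,   28. ]), array([ 528.7, -129. ,   28. ]), array([489.9,  86.6,  28. ])]
mat ((462.45001220703125, 250.64999389648438), (115.62442779541016, 61.10625076293945), 87.87889862060547) [array([ 652.9, -217.6,    3. ]), array([ 660.7, -351. ,    3. ]), array([ 409.5, -354.1,    3. ]), array([ 402.2, -224.6,    3. ])]
mat ((488.4031982421875, 434.2228088378906), (31.923282623291016, 119.7698974609375), 82.05652618408203) [array([ 162.2, -207.7,    3. ]), array([ 199.9, -452.9,    3. ]), array([ 137.1, -459.6,    3. ]), array([ 100. , -216.2,    3. ])]
pan [509.30443188 314.80890304  38.        ]
scene [280, 231, 28, 29, 657] [293.6, 244.7] ztop 124.6 ctr [551.7 -17.9 123. ] 446
scene [235, 251, 36, 34, 835] [252.6, 267.4] ztop 116.5 ctr [625.  -59.8 115. ] 576
scene [310, 267, 20, 26, 435] [319.5, 279.8] ztop 128.5 ctr [601.9  60.9 127. ] 250
scene [275, 284, 28, 28, 625] [288.7, 297.5] ztop 44.8 ctr [612.6   2.1  43.3] 492
```

```bash
cat > go.py <<'E'
import sys,numpy as np
from rig import r
from scipy.spatial.transform import Rotation as Ro
# go.py x y z psi(deg of tool x) : shift in tool axes (m), yaw deg
s=r.sense();R=Ro.from_quat(s["tcp_rot"]).as_matrix();p=s["tool_pos"]
psi=np.degrees(np.arctan2(R[1,0],R[0,0]))
print("t",round(s["clock"],2),"tcp",p.round(1),"psi",psi.round(2),"tilt",R[2,2].round(4),"F",s["force"].round(1),"w",round(s["width"],1),"q6",s["q"][5].round(2))
for a in sys.argv[1:]:
    x,y,z,ps=map(float,a.split(","))
    print(a,"travel",(R.T@(np.array([x,y,z])-p)/1000).round(4),"yaw",round(-(ps-psi),2))
E
python3 go.py 400,-260,400,60 560,-10,400,100 560,-10,450,100
```

```text
t 0.1 tcp [ 185.6 -543.7  230.5] psi 18.84 tilt -1.0 F [ 1.2  0.  -0. ] w 85.5 q6 -0.12
400,-260,400,60 travel [ 0.2946 -0.1996 -0.1691] yaw -41.16
560,-10,400,100 travel [ 0.5268 -0.3845 -0.1687] yaw -81.16
560,-10,450,100 travel [ 0.5268 -0.3846 -0.2187] yaw -81.16
```

Request:
send_rows(
  series=[
    {"travel": [0.2946, -0.1996, -0.169], "yaw": -41},
    {"travel": [0.2946, -0.1996, -0.169], "yaw": -41},
    {"travel": [0.2946, -0.1996, -0.169], "yaw": -41},
    {"travel": [0.2946, -0.1996, -0.169], "yaw": -41},
    {"travel": [0.2946, -0.1996, -0.169], "yaw": -41},
    {"travel": [0.2946, -0.1996, -0.169], "yaw": -41},
    {"travel": [0.2946, -0.1996, -0.169], "yaw": -41},
    {"travel": [0.2946, -0.1996, -0.169], "yaw": -41},
    {"travel": [0.2946, -0.1996, -0.169], "yaw": -41},
  ],
)

```text
validation failed for argument at $.se...
```

```bash
python3 go.py 540,-10,400,100
```

```text
t 0.1 tcp [ 185.6 -543.7  230.5] psi 18.84 tilt -1.0 F [ 1.2  0.  -0. ] w 85.5 q6 -0.12
540,-10,400,100 travel [ 0.5078 -0.391  -0.1687] yaw -81.16
```

Request:
send_rows(
  series=[
    {"travel": [0.2946, -0.1996, -0.169], "yaw": -41, "fingers": 0.085},
    {"travel": [0.2946, -0.1996, -0.169], "yaw": -41, "fingers": 0.085},
    {"travel": [0.2946, -0.1996, -0.169], "yaw": -41, "fingers": 0.085},
    {"travel": [0.2946, -0.1996, -0.169], "yaw": -41, "fingers": 0.085},
    {"travel": [0.2946, -0.1996, -0.169], "yaw": -41, "fingers": 0.085},
    {"travel": [0.2946, -0.1996, -0.169], "yaw": -41, "fingers": 0.085},
    {"travel": [0.2946, -0.1996, -0.169], "yaw": -41, "fingers": 0.085},
    {"travel": [0.2946, -0.1996, -0.169], "yaw": -41, "fingers": 0.085},
    {"travel": [0.2946, -0.1996, -0.169], "yaw": -41, "fingers": 0.085},
  ],
)

```text
clock: 1.0
tool_pos: [403.0, -256.9, 402.9]
tcp_rot: [0.865, 0.502, 0.002, 0.002]
force: [-0.4, -0.8, 0.1]
width: 85.0
```

```bash
python3 go.py 540,-10,400,100
```

```text
t 1.0 tcp [ 403.  -256.9  402.9] psi 60.22 tilt -1.0 F [-0.4 -0.8  0.1] w 85.0 q6 -0.2
540,-10,400,100 travel [ 0.2824 -0.0037  0.0034] yaw -39.78
```

Request:
send_rows(
  series=[
    {"travel": [0.2865, -0.003, 0.0], "yaw": -40, "fingers": 0.085},
    {"travel": [0.2865, -0.003, 0.0], "yaw": -40, "fingers": 0.085},
    {"travel": [0.2865, -0.003, 0.0], "yaw": -40, "fingers": 0.085},
    {"travel": [0.2865, -0.003, 0.0], "yaw": -40, "fingers": 0.085},
    {"travel": [0.2865, -0.003, 0.0], "yaw": -40, "fingers": 0.085},
    {"travel": [0.2865, -0.003, 0.0], "yaw": -40, "fingers": 0.085},
    {"travel": [0.2865, -0.003, 0.0], "yaw": -40, "fingers": 0.085},
    {"travel": [0.2865, -0.003, 0.0], "yaw": -40, "fingers": 0.085},
    {"travel": [0.2865, -0.003, 0.0], "yaw": -40, "fingers": 0.085},
    {"travel": [0.2865, -0.003, 0.0], "yaw": -40, "fingers": 0.085},
  ],
)

```text
clock: 2.0
tool_pos: [540.8, -12.5, 400.3]
tcp_rot: [0.645, 0.764, -0.0, 0.0]
force: [0.4, 0.2, 0.0]
width: 85.0
```

```bash
python3 - <<'E'
from h import *
c,p,d=snap("wrist","w1"); print(c)
E
python3 go.py 490,-10,400,100
```

```text
{'camera_matrix': array([[377.27111796,   0.        , 319.76419421],
       [  0.        , 377.27111796, 239.11236481],
       [  0.        ,   0.        ,   1.        ]]), 'R': array([[ 0.98584931,  0.16762676, -0.00155009],
       [ 0.16223332, -0.95171955,  0.26059596],
       [ 0.04220761, -0.25715983, -0.96544671]]), 't': array([-530.35625862, -177.53608485,  514.87811973])}
t 2.05 tcp [540.8 -12.4 400.4] psi 99.71 tilt -1.0 F [ 0.2 -0.3 -0.5] w 85.1 q6 -0.32
490,-10,400,100 travel [ 0.0109 -0.0497  0.0004] yaw -0.29
```

View pics/w1.png

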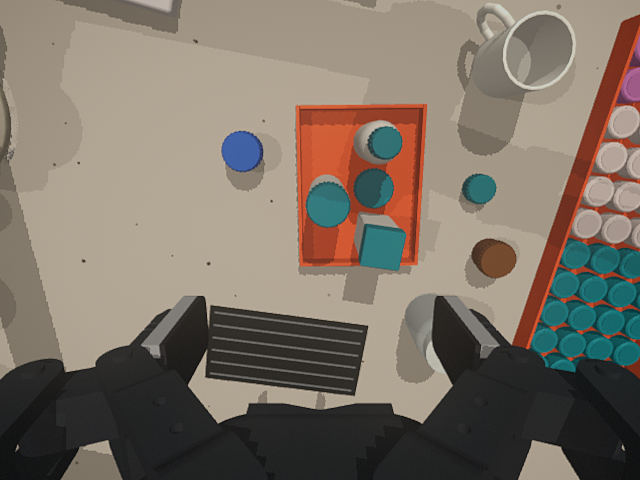

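The wrist view shows the tray at about (362,185), with the flask cap at (385,142), tub (374,188), canister (328,204) and carton (381,246). I'll take a second view 90 mm further along tool x.

Request:
send_rows(
  series=[
    {"travel": [0.09, 0, 0.0], "yaw": 0, "fingers": 0.085},
    {"travel": [0.09, 0, 0.0], "yaw": 0, "fingers": 0.085},
    {"travel": [0.09, 0, 0.0], "yaw": 0, "fingers": 0.085},
    {"travel": [0.09, 0, 0.0], "yaw": 0, "fingers": 0.085},
  ],
)

```text
clock: 2.45
tool_pos: [525.7, 77.4, 400.7]
tcp_rot: [0.644, 0.765, -0.0, 0.001]
force: [-0.0, -0.1, 0.1]
width: 85.1
```

```bash
python3 - <<'E'
from h import *
snap("wrist","w2")
obs={}
for f in("w1","w2","top","scene"):
    if f[0]=="w": c,p,d=load(f)
    else:
        z=np.load(f+"0.npz");p,d=z["p"],z["d"];c=r.calibration(f)
    P=cloud(c,d);T=teal(p)>0
    for n,g,zt in (("can",(551,-17),123),("carton",(625,-60),115),("flask",(601,60),127),("tub",(612,2),43)):
        m=T&(np.hypot(P[...,0]-g[0],P[...,1]-g[1])<45)&(abs(P[...,2]-zt)<6)
        q=[b for b in blobs(m.astype(np.uint8)*255,60)]
        if not q: print(f,n,"none");continue
        s,ce,l=max(q,key=lambda b:b[0][4]); 
        cn=max(cv2.findContours(l.astype(np.uint8),cv2.RETR_EXTERNAL,cv2.CHAIN_APPROX_NONE)[0],key=len)
        zz=P[l][:,2]
        ctr=cv2.minEnclosingCircle(cn)[0] if 0 else ce
        obs.setdefault(n,{})[f]=ray(c,*ctr)
        print(f,n,ctr,s[4],"zmed",np.median(zz).round(1),"onplane",plane(c,*ctr,zt).round(1))
for n,o in obs.items():
    for k in (["w1","w2"],["top","scene"],list(o)):
        if all(a in o for a in k): x,e=tri([o[a] for a in k]);print(n,k,x.round(1),np.round(e,1))
E
python3 go.py
```

```text
w1 can [327.6, 205.0] 1472 zmed 122.7 onplane [550.3 -18.8 123. ]
w1 carton [382.0, 248.3] 1550 zmed 114.7 onplane [623.  -60.3 115. ]
w1 flask [385.9, 142.5] 796 zmed 126.6 onplane [599.7  58.8 127. ]
w1 tub [373.5, 188.2] 1155 zmed 42.7 onplane [610.1   0.   43. ]
w2 can [326.4, 279.9] 1278 zmed 122.7 onplane [549.9 -17.8 123. ]
w2 carton [378.1, 317.8] 1350 zmed 114.7 onplane [622.8 -59.5 115. ]
w2 flask [381.4, 224.9] 688 zmed 126.6 onplane [599.2  59.6 127. ]
w2 tub [370.4, 253.9] 970 zmed 42.7 onplane [610.1  -0.   43. ]
top can [340.1, 227.9] 500 zmed 122.1 onplane [551.2 -19.2 123. ]
top carton [361.5, 192.4] 560 zmed 114.2 onplane [625.1 -60.8 115. ]
top flask [300.6, 201.8] 233 zmed 126.3 onplane [600.7  58.9 127. ]
top tub [330.0, 206.3] 450 zmed 42.4 onplane [612.  -0.  43.]
scene can [293.2, 241.4] 472 zmed 123.3 onplane [553.6 -16.8 123. ]
scene carton [251.9, 264.5] 613 zmed 115.3 onplane [626.8 -58.3 115. ]
scene flask [319.3, 275.8] 274 zmed 127.1 onplane [603.2  61.3 127. ]
scene tub [288.3, 295.7] 521 zmed 43.4 onplane [613.8   2.4  43. ]
can ['w1', 'w2'] [550.4 -19.5 118.5] [0.1 0.1]
can ['top', 'scene'] [551.5 -18.8 119.9] [0.5 0.5]
can ['w1', 'w2', 'top', 'scene'] [550.8 -19.1 119.4] [0.4 0.6 1.  0.5]
carton ['w1', 'w2'] [623.8 -61.2 111.3] [0. 0.]
carton ['top', 'scene'] [625.4 -60.4 112.3] [0.7 0.7]
carton ['w1', 'w2', 'top', 'scene'] [624.5 -61.  111.3] [0.7 0.7 1.5 0.6]
flask ['w1', 'w2'] [600.3  58.8 122.9] [0.2 0.2]
flask ['top', 'scene'] [601.2  59.6 123.7] [0.6 0.6]
flask ['w1', 'w2', 'top', 'scene'] [600.6  59.1 123. ] [0.4 0.7 1.  0.8]
tub ['w1', 'w2'] [610.1   0.   43.2] [0. 0.]
tub ['top', 'scene'] [6.123e+02 6.000e-01 4.000e+01] [0.7 0.7]
tub ['w1', 'w2', 'top', 'scene'] [ 6.114e+02 -2.000e-01  3.910e+01] [0.7 1.1 1.4 1. ]
t 2.5 tcp [525.9  76.8 400.5] psi 99.8 tilt -1.0 F [ 0.1  0.2 -0.3] w 84.8 q6 -0.16
```

View pics/w2.png

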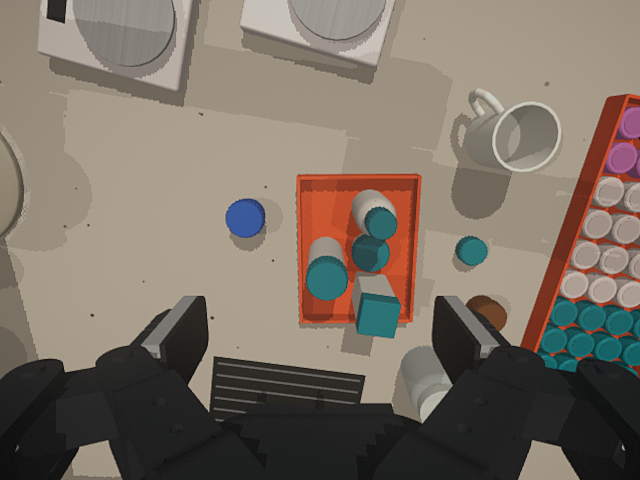

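Run:
```python
from h import *
def ang(a): return (np.degrees(a)+45)%90-45
for f in("w1","w2","top"):
    if f[0]=="w": c,p,d=load(f)
    else:
        z=np.load(f+"0.npz");p,d=z["p"],z["d"];c=r.calibration(f)
    P=cloud(c,d)
    m=(teal(p)>0)&(np.hypot(P[...,0]-624,P[...,1]+60)<45)&(P[...,2]>112)
    q=np.array([plane(c,u,v,115)[:2] for v,u in zip(*np.nonzero(m))],np.float32)
    rc=cv2.minAreaRect(q);print(f,"carton rect",np.round(rc[0],1),np.round(rc[1],1),ang(np.radians(rc[2])).round(2))
    m=(orange(p)>0)&(abs(P[...,2]-28)<5)&(np.hypot(P[...,0]-595,P[...,1]+6)<160)
    q=np.array([plane(c,u,v,28)[:2] for v,u in zip(*np.nonzero(m))],np.float32)
    rc=cv2.minAreaRect(q);print(f,"tray rect",np.round(rc[0],1),np.round(rc[1],1),ang(np.radians(rc[2])).round(2))
rays=[];
for f,gu in(("top",(178,252)),("scene",(475,320))):
    z=np.load(f+"0.npz");p,d=z["p"],z["d"];c=r.calibration(f);P=cloud(c,d)
    h=cv2.cvtColor(p,cv2.COLOR_RGB2HSV)
    m=(abs(P[...,2]-38)<8)&(np.hypot(P[...,0]-509,P[...,1]-314)<85)&(h[...,2]<185)&(h[...,2]>90)
    m=cv2.morphologyEx(m.astype(np.uint8)*255,cv2.MORPH_OPEN,np.ones((7,7)))
    s,ce,l=max(blobs(m,300),key=lambda b:b[0][4])
    cn=max(cv2.findContours(l.astype(np.uint8),cv2.RETR_EXTERNAL,cv2.CHAIN_APPROX_NONE)[0],key=len)
    e=cv2.fitEllipse(cn);rays.append(ray(c,*e[0]));print(f,"pan",e,plane(c,*e[0],38).round(1),"z",np.median(P[l][:,2]))
    o=p.copy();cv2.ellipse(o,e,(255,0,0),1);cv2.imwrite(f"pics/pan_{f}.png",cv2.resize(o[int(gu[1])-80:int(gu[1])+80,max(0,gu[0]-100):gu[0]+100],None,fx=3,fy=3)[:,:,::-1])
print(tri(rays))
```

```text
w1 carton rect [623.3 -60.8] [47.6 47.1] 1.39
w1 tray rect [593.9  -6.4] [168.9 218.8] 10.18
w2 carton rect [623.  -60.3] [47.8 47.6] 1.36
w2 tray rect [593.7  -5.9] [169.2 218.9] 10.21
top carton rect [624.9 -60.9] [47.1 45.7] 0.7
top tray rect [595.2  -5.7] [170.2 219.2] 10.24
top pan ((176.05245971679688, 252.59141540527344), (53.223114013671875, 55.849491119384766), 51.11952209472656) [508.  318.8  38. ] z 37.63036576180823
scene pan ((474.7475891113281, 320.4853820800781), (53.363128662109375, 71.34248352050781), 116.04833221435547) [506.7 320.1  38. ] z 39.18333491411988
(array([507.70212216, 319.2921506 ,  39.06306034]), [0.7604692432439507, 0.7604692432441176])
```

Measured positions in mm, after cross-checking two or more views:

| Thing | Position | Yaw |
|---|---|---|
| Canister | (550.5, -18.8) | – |
| Carton | (623.5, -60.3) | about 1.2° |
| Flask | (600.2, 59.1) | – |
| Tub | (610.5, 0) | – |
| Tray | (594, -6) | 10.2° |
| Pan | (507.5, 319) | – |
| Mat centre | (531, -287) | – |

I'll move the canister first.

```bash
python3 go.py 550.5,-18.8,180,100 550.5,-18.8,87,100
```

```text
t 2.5 tcp [525.9  76.8 400.5] psi 99.8 tilt -1.0 F [ 0.1  0.2 -0.3] w 84.8 q6 -0.16
550.5,-18.8,180,100 travel [-0.0981  0.0078  0.2206] yaw -0.2
550.5,-18.8,87,100 travel [-0.098   0.0078  0.3136] yaw -0.2
```

View pics/pan_top.png

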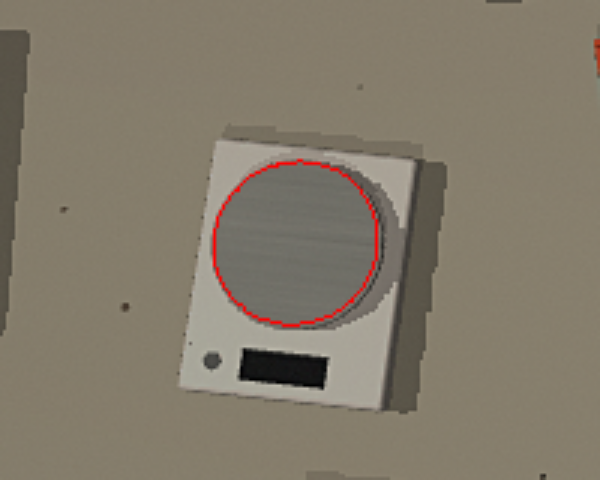

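The fitted ellipse follows the pan rim, centred near (299,243) in the crop, so the fit is good. Now the canister grasp.

Request:
send_rows(
  series=[
    {"travel": [-0.098, 0.008, 0.2], "yaw": 0, "fingers": 0.085},
    {"travel": [-0.098, 0.008, 0.2], "yaw": 0, "fingers": 0.085},
    {"travel": [-0.098, 0.008, 0.2], "yaw": 0, "fingers": 0.085},
    {"travel": [-0.098, 0.008, 0.2], "yaw": 0, "fingers": 0.085},
    {"travel": [-0.098, 0.008, 0.2], "yaw": 0, "fingers": 0.085},
    {"travel": [-0.098, 0.008, 0.2], "yaw": 0, "fingers": 0.085},
    {"travel": [-0.098, 0.008, 0.24], "yaw": 0, "fingers": 0.085},
    {"travel": [-0.098, 0.008, 0.28], "yaw": 0, "fingers": 0.085},
    {"travel": [-0.098, 0.008, 0.313], "yaw": 0, "fingers": 0.085},
    {"travel": [-0.098, 0.008, 0.313], "yaw": 0, "fingers": 0.085},
  ],
)

```text
clock: 3.5
tool_pos: [548.2, -17.5, 84.9]
tcp_rot: [0.644, 0.765, -0.002, -0.003]
force: [-0.6, 0.1, -0.2]
width: 85.3
```

```bash
python3 go.py 550.5,-18.8,87,100; python3 -c "
from h import *
snap('scene','s1')"
```

```text
t 3.5 tcp [548.2 -17.5  84.9] psi 99.79 tilt -1.0 F [-0.6  0.1 -0.2] w 85.3 q6 -0.33
550.5,-18.8,87,100 travel [-0.0016  0.002  -0.0021] yaw -0.21
```

View pics/s1.png

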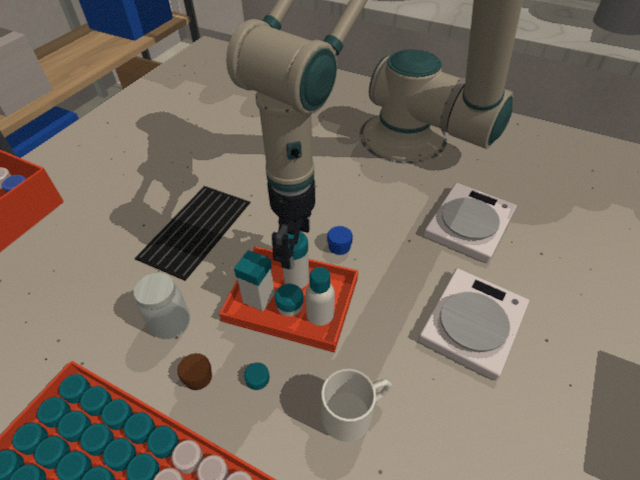

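The fingers straddle the canister lid at (293,245). I'll let it settle, then close.

Request:
send_rows(
  grip_force=40,
  series=[
    {"travel": [0, 0, 0], "yaw": 0, "fingers": 0.085},
    {"travel": [0, 0, 0], "yaw": 0, "fingers": 0.085},
    {"travel": [0, 0, 0], "yaw": 0, "fingers": 0.04},
    {"travel": [0, 0, 0], "yaw": 0, "fingers": 0.04},
    {"travel": [0, 0, 0], "yaw": 0, "fingers": 0.04},
    {"travel": [0, 0, 0], "yaw": 0, "fingers": 0.04},
    {"travel": [0, 0, 0], "yaw": 0, "fingers": 0.04},
    {"travel": [0, 0, 0], "yaw": 0, "fingers": 0.04},
  ],
)

```text
clock: 4.35
tool_pos: [551.1, -17.6, 88.4]
tcp_rot: [0.644, 0.765, 0.0, 0.001]
force: [-1.3, -0.4, 6.3]
width: 48.9
```

```bash
python3 go.py 550.5,-18.8,230,100 455,-265,230,100
```

```text
t 4.35 tcp [551.1 -17.6  88.4] psi 99.84 tilt -1.0 F [-1.3 -0.4  6.3] w 48.9 q6 -0.33
550.5,-18.8,230,100 travel [-0.0012 -0.0006 -0.1416] yaw -0.16
455,-265,230,100 travel [-0.2275 -0.1368 -0.1416] yaw -0.16
```

Request:
send_rows(
  series=[
    {"travel": [0, 0, -0.02], "yaw": 0, "fingers": 0.04},
    {"travel": [0, 0, -0.05], "yaw": 0, "fingers": 0.04},
    {"travel": [0, 0, -0.085], "yaw": 0, "fingers": 0.04},
    {"travel": [0, 0, -0.12], "yaw": 0, "fingers": 0.04},
    {"travel": [0, 0, -0.145], "yaw": 0, "fingers": 0.04},
    {"travel": [0, 0, -0.145], "yaw": 0, "fingers": 0.04},
  ],
)

```text
clock: 4.95
tool_pos: [552.8, -17.8, 235.9]
tcp_rot: [0.644, 0.765, 0.002, 0.003]
force: [0.4, 1.0, -2.5]
width: 48.3
```

```bash
python3 go.py 455,-265,233,100
```

```text
t 4.95 tcp [552.8 -17.8 235.9] psi 99.84 tilt -1.0 F [ 0.4  1.  -2.5] w 48.3 q6 -0.33
455,-265,233,100 travel [-0.2269 -0.1386  0.0024] yaw -0.16
```

Request:
send_rows(
  series=[
    {"travel": [-0.025, -0.015, 0], "yaw": 0, "fingers": 0.04},
    {"travel": [-0.06, -0.036, 0], "yaw": 0, "fingers": 0.04},
    {"travel": [-0.1, -0.06, 0], "yaw": 0, "fingers": 0.04},
    {"travel": [-0.14, -0.084, 0], "yaw": 0, "fingers": 0.04},
    {"travel": [-0.18, -0.108, 0], "yaw": 0, "fingers": 0.04},
    {"travel": [-0.21, -0.126, 0], "yaw": 0, "fingers": 0.04},
    {"travel": [-0.2275, -0.137, 0], "yaw": 0, "fingers": 0.04},
    {"travel": [-0.2275, -0.137, 0], "yaw": 0, "fingers": 0.04},
    {"travel": [-0.2275, -0.137, 0], "yaw": 0, "fingers": 0.04},
  ],
)

```text
clock: 5.85
tool_pos: [453.8, -264.4, 230.6]
tcp_rot: [0.644, 0.765, 0.0, -0.002]
force: [0.4, 0.5, -2.7]
width: 48.8
```

```bash
python3 go.py 455,-265,87,100;python3 -c "
from h import *
snap('scene','s2')"
```

```text
t 5.85 tcp [ 453.8 -264.4  230.6] psi 99.76 tilt -1.0 F [ 0.4  0.5 -2.7] w 48.8 q6 -0.83
455,-265,87,100 travel [-0.0013  0.0014  0.1436] yaw -0.24
```

View pics/s2.png

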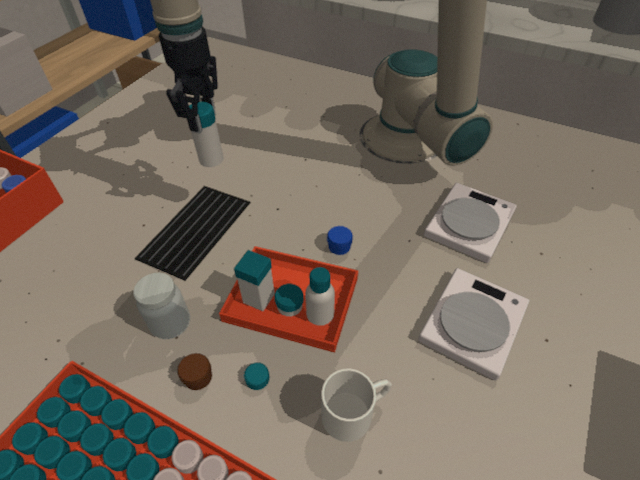

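The canister is held upright over the near end of the mat, with its lid at (206,112). I'll lower it and check the contact force.

Request:
send_rows(
  series=[
    {"travel": [0, 0, 0.03], "yaw": 0, "fingers": 0.04},
    {"travel": [0, 0, 0.065], "yaw": 0, "fingers": 0.04},
    {"travel": [0, 0, 0.1], "yaw": 0, "fingers": 0.04},
    {"travel": [0, 0, 0.125], "yaw": 0, "fingers": 0.04},
    {"travel": [0, 0, 0.138], "yaw": 0, "fingers": 0.04},
    {"travel": [0, 0, 0.143], "yaw": 0, "fingers": 0.04},
    {"travel": [0, 0, 0.1465], "yaw": 0, "fingers": 0.04},
    {"travel": [0, 0, 0.1465], "yaw": 0, "fingers": 0.04},
    {"travel": [0, 0, 0.1465], "yaw": 0, "fingers": 0.04},
  ],
)

```text
clock: 6.8
tool_pos: [455.5, -265.0, 86.7]
tcp_rot: [0.644, 0.765, 0.0, 0.001]
force: [-0.6, 0.1, -2.8]
width: 48.9
```

```bash
python3 go.py
```

```text
t 6.8 tcp [ 455.5 -265.    86.7] psi 99.89 tilt -1.0 F [-0.6  0.1 -2.8] w 48.9 q6 -0.83
```

Request:
send_rows(
  series=[
    {"travel": [0, 0, 0.0008], "yaw": 0, "fingers": 0.04},
    {"travel": [0, 0, 0.0008], "yaw": 0, "fingers": 0.04},
    {"travel": [0, 0, 0.0008], "yaw": 0, "fingers": 0.055},
    {"travel": [0, 0, 0.0008], "yaw": 0, "fingers": 0.075},
    {"travel": [0, 0, 0.0008], "yaw": 0, "fingers": 0.075},
    {"travel": [0, 0, 0.0008], "yaw": 0, "fingers": 0.075},
    {"travel": [0, 0, -0.02], "yaw": 0, "fingers": 0.075},
    {"travel": [0, 0, -0.06], "yaw": 0, "fingers": 0.075},
    {"travel": [0, 0, -0.1], "yaw": 0, "fingers": 0.085},
    {"travel": [0, 0, -0.12], "yaw": 0, "fingers": 0.085},
  ],
)

```text
clock: 7.8
tool_pos: [455.8, -266.1, 209.2]
tcp_rot: [0.644, 0.765, 0.0, 0.003]
force: [0.9, 0.1, 0.4]
width: 84.6
```

```bash
python3 go.py 623.5,-60.3,206,91.2 623.5,-60.3,80,91.2;python3 -c "
from h import *
snap('scene','s3')"
```

```text
t 7.8 tcp [ 455.8 -266.1  209.2] psi 99.84 tilt -1.0 F [0.9 0.1 0.4] w 84.6 q6 -0.83
623.5,-60.3,206,91.2 travel [0.1741 0.2004 0.0032] yaw 8.64
623.5,-60.3,80,91.2 travel [0.1746 0.1999 0.1292] yaw 8.64
```

View pics/s3.png

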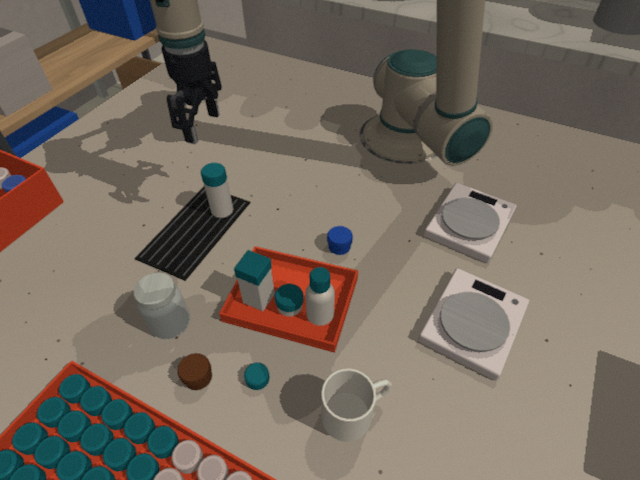

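The canister stands on the mat, its base near (222,210). Next is the carton.

Request:
send_rows(
  series=[
    {"travel": [0.03, 0.034, 0], "yaw": 4, "fingers": 0.085},
    {"travel": [0.06, 0.068, 0], "yaw": 8, "fingers": 0.085},
    {"travel": [0.09, 0.102, 0], "yaw": 8.6, "fingers": 0.085},
    {"travel": [0.12, 0.136, 0], "yaw": 8.6, "fingers": 0.085},
    {"travel": [0.15, 0.17, 0], "yaw": 8.6, "fingers": 0.085},
    {"travel": [0.174, 0.2, 0], "yaw": 8.6, "fingers": 0.085},
    {"travel": [0.174, 0.2, 0], "yaw": 8.6, "fingers": 0.085},
    {"travel": [0.174, 0.2, 0.03], "yaw": 8.6, "fingers": 0.085},
    {"travel": [0.174, 0.2, 0.05], "yaw": 8.6, "fingers": 0.085},
    {"travel": [0.174, 0.2, 0.05], "yaw": 8.6, "fingers": 0.085},
  ],
)

```text
clock: 8.85
tool_pos: [618.8, -59.5, 152.0]
tcp_rot: [0.699, 0.715, -0.002, -0.003]
force: [-0.6, -0.0, -0.5]
width: 84.7
```

```bash
python3 go.py 623.5,-60.3,80,91.2
```

```text
t 8.85 tcp [618.8 -59.5 152. ] psi 91.23 tilt -1.0 F [-0.6 -0.  -0.5] w 84.7 q6 -0.23
623.5,-60.3,80,91.2 travel [-0.001   0.0053  0.0719] yaw 0.03
```

Request:
send_rows(
  series=[
    {"travel": [0, 0, 0.03], "yaw": 0, "fingers": 0.085},
    {"travel": [0, 0, 0.06], "yaw": 0, "fingers": 0.085},
    {"travel": [0, 0, 0.075], "yaw": 0, "fingers": 0.085},
    {"travel": [0, 0, 0.075], "yaw": 0, "fingers": 0.085},
    {"travel": [0, 0, 0.075], "yaw": 0, "fingers": 0.085},
    {"travel": [0, 0, 0.075], "yaw": 0, "fingers": 0.085},
  ],
)

```text
clock: 9.45
tool_pos: [623.0, -60.0, 82.5]
tcp_rot: [0.7, 0.715, 0.001, 0.001]
force: [-0.0, 0.0, -0.2]
width: 85.0
```

```bash
python3 go.py 623.5,-60.3,80,91.2
```

```text
t 9.45 tcp [623.  -60.   82.5] psi 91.22 tilt -1.0 F [-0.   0.  -0.2] w 85.0 q6 -0.23
623.5,-60.3,80,91.2 travel [-0.0003  0.0004  0.0025] yaw 0.02
```

Aligned. Close and lift.

Request:
send_rows(
  series=[
    {"travel": [0, 0, 0.002], "yaw": 0, "fingers": 0.04},
    {"travel": [0, 0, 0.002], "yaw": 0, "fingers": 0.04},
    {"travel": [0, 0, 0.002], "yaw": 0, "fingers": 0.04},
    {"travel": [0, 0, 0.002], "yaw": 0, "fingers": 0.04},
    {"travel": [0, 0, 0.002], "yaw": 0, "fingers": 0.04},
    {"travel": [0, 0, 0.002], "yaw": 0, "fingers": 0.04},
  ],
)

```text
clock: 10.05
tool_pos: [622.6, -59.5, 79.5]
tcp_rot: [0.699, 0.715, 0.001, 0.001]
force: [0.9, -0.8, 5.0]
width: 47.7
```

```bash
python3 go.py 607,-265,80,91.2
```

```text
t 10.05 tcp [622.6 -59.5  79.5] psi 91.24 tilt -1.0 F [ 0.9 -0.8  5. ] w 47.7 q6 -0.23
607,-265,80,91.2 travel [-0.2051 -0.02   -0.0004] yaw 0.04
```

Request:
send_rows(
  series=[
    {"travel": [0, 0, -0.02], "yaw": 0, "fingers": 0.04},
    {"travel": [0, 0, -0.05], "yaw": 0, "fingers": 0.04},
    {"travel": [0, 0, -0.085], "yaw": 0, "fingers": 0.04},
    {"travel": [0, 0, -0.12], "yaw": 0, "fingers": 0.04},
    {"travel": [0, 0, -0.145], "yaw": 0, "fingers": 0.04},
    {"travel": [0, 0, -0.145], "yaw": 0, "fingers": 0.04},
  ],
)

```text
clock: 10.65
tool_pos: [623.5, -59.8, 227.0]
tcp_rot: [0.699, 0.715, 0.002, 0.003]
force: [0.7, -0.6, -2.0]
width: 47.7
```

```bash
python3 go.py 607,-265,80,91.2;python3 -c "
from h import *
snap('scene','s4')"
```

```text
t 10.65 tcp [623.5 -59.8 227. ] psi 91.24 tilt -1.0 F [ 0.7 -0.6 -2. ] w 47.7 q6 -0.23
607,-265,80,91.2 travel [-0.2046 -0.0218  0.1472] yaw 0.04
```

View pics/s4.png

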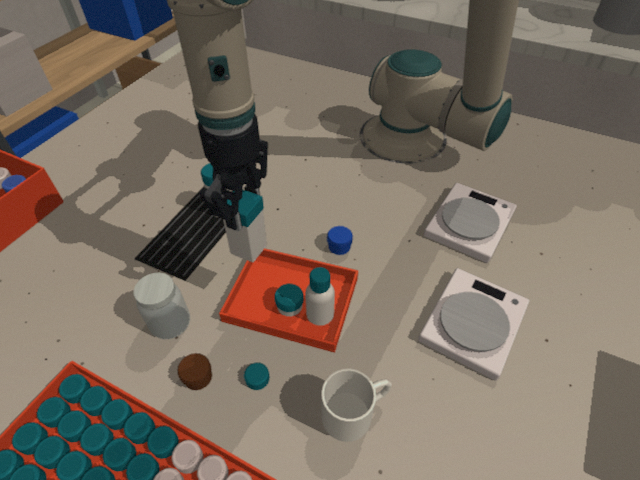

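Request:
send_rows(
  series=[
    {"travel": [-0.025, -0.002, 0], "yaw": 0, "fingers": 0.04},
    {"travel": [-0.06, -0.006, 0], "yaw": 0, "fingers": 0.04},
    {"travel": [-0.1, -0.01, 0], "yaw": 0, "fingers": 0.04},
    {"travel": [-0.14, -0.014, 0], "yaw": 0, "fingers": 0.04},
    {"travel": [-0.175, -0.017, 0], "yaw": 0, "fingers": 0.04},
    {"travel": [-0.205, -0.02, 0], "yaw": 0, "fingers": 0.04},
    {"travel": [-0.205, -0.02, 0], "yaw": 0, "fingers": 0.04},
    {"travel": [-0.205, -0.02, 0], "yaw": 0, "fingers": 0.04},
    {"travel": [-0.205, -0.02, 0], "yaw": 0, "fingers": 0.04},
  ],
)

```text
clock: 11.6
tool_pos: [605.6, -263.4, 221.9]
tcp_rot: [0.699, 0.715, -0.0, -0.002]
force: [0.2, -0.3, -1.2]
width: 47.9
```

```bash
python3 go.py 607,-265,80,91.2;python3 -c "
from h import *
c=r.calibration('top');print('jar',plane(c,422,138,110))
snap('top','t4')"
```

```text
t 11.6 tcp [ 605.6 -263.4  221.9] psi 91.27 tilt -1.0 F [ 0.2 -0.3 -1.2] w 47.9 q6 -0.54
607,-265,80,91.2 travel [-0.002   0.0018  0.1419] yaw 0.07
jar [ 741.57705878 -182.29573596  110.        ]
```

View pics/t4.png

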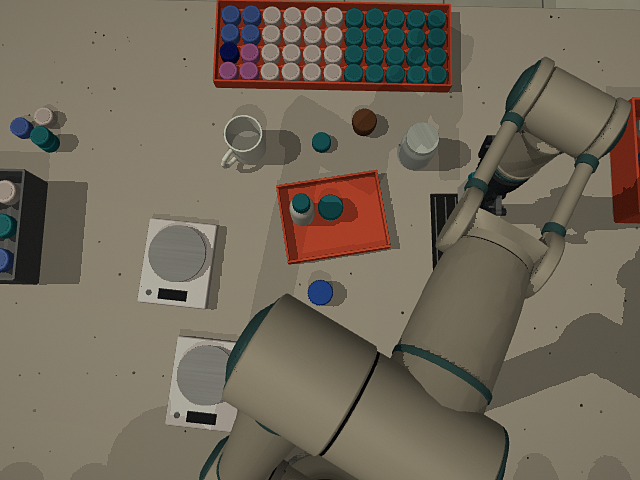

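The jar is well clear, centred near (741,-182). The top view shows the arm over the mat's far part. Lowering the carton, then releasing it.

Request:
send_rows(
  series=[
    {"travel": [0, 0, 0.03], "yaw": 0, "fingers": 0.04},
    {"travel": [0, 0, 0.065], "yaw": 0, "fingers": 0.04},
    {"travel": [0, 0, 0.1], "yaw": 0, "fingers": 0.04},
    {"travel": [0, 0, 0.125], "yaw": 0, "fingers": 0.04},
    {"travel": [0, 0, 0.138], "yaw": 0, "fingers": 0.04},
    {"travel": [0, 0, 0.143], "yaw": 0, "fingers": 0.04},
    {"travel": [0, 0, 0.1465], "yaw": 0, "fingers": 0.04},
    {"travel": [0, 0, 0.1465], "yaw": 0, "fingers": 0.04},
    {"travel": [0, 0, 0.1465], "yaw": 0, "fingers": 0.04},
  ],
)

```text
clock: 12.55
tool_pos: [607.2, -265.2, 78.8]
tcp_rot: [0.699, 0.715, 0.0, 0.001]
force: [0.1, -0.0, -1.3]
width: 47.3
```

```bash
python3 go.py
```

```text
t 12.55 tcp [ 607.2 -265.2   78.8] psi 91.25 tilt -1.0 F [ 0.1 -0.  -1.3] w 47.3 q6 -0.54
```

Request:
send_rows(
  series=[
    {"travel": [0, 0, 0.0008], "yaw": 0, "fingers": 0.04},
    {"travel": [0, 0, 0.0012], "yaw": 0, "fingers": 0.04},
    {"travel": [0, 0, 0.0012], "yaw": 0, "fingers": 0.04},
  ],
)

```text
clock: 12.85
tool_pos: [607.0, -265.3, 77.5]
tcp_rot: [0.699, 0.715, 0.0, 0.001]
force: [-0.2, 0.3, 5.3]
width: 47.7
```

Contact at 77.5 mm, 2 mm below the tray grasp height, which matches the mat being 2 mm lower than the tray floor. Release.

Request:
send_rows(
  series=[
    {"travel": [0, 0, 0], "yaw": 0, "fingers": 0.055},
    {"travel": [0, 0, 0], "yaw": 0, "fingers": 0.075},
    {"travel": [0, 0, 0], "yaw": 0, "fingers": 0.075},
    {"travel": [0, 0, 0], "yaw": 0, "fingers": 0.075},
    {"travel": [0, 0, -0.02], "yaw": 0, "fingers": 0.075},
    {"travel": [0, 0, -0.06], "yaw": 0, "fingers": 0.075},
    {"travel": [0, 0, -0.1], "yaw": 0, "fingers": 0.085},
    {"travel": [0, 0, -0.14], "yaw": 0, "fingers": 0.085},
    {"travel": [0, 0, -0.14], "yaw": 0, "fingers": 0.085},
  ],
)

```text
clock: 13.75
tool_pos: [609.4, -266.5, 223.1]
tcp_rot: [0.699, 0.715, 0.002, 0.006]
force: [0.2, 0.3, 0.6]
width: 85.4
```

```bash
python3 go.py 600.3,59.1,218,100 600.3,59.1,90,100;python3 -c "
from h import *
snap('scene','s5')"
```

```text
t 13.75 tcp [ 609.4 -266.5  223.1] psi 91.24 tilt -0.9999 F [0.2 0.3 0.6] w 85.4 q6 -0.54
600.3,59.1,218,100 travel [ 0.3258 -0.0021  0.0029] yaw -8.76
600.3,59.1,90,100 travel [ 0.3266 -0.0035  0.1309] yaw -8.76
```

View pics/s5.png

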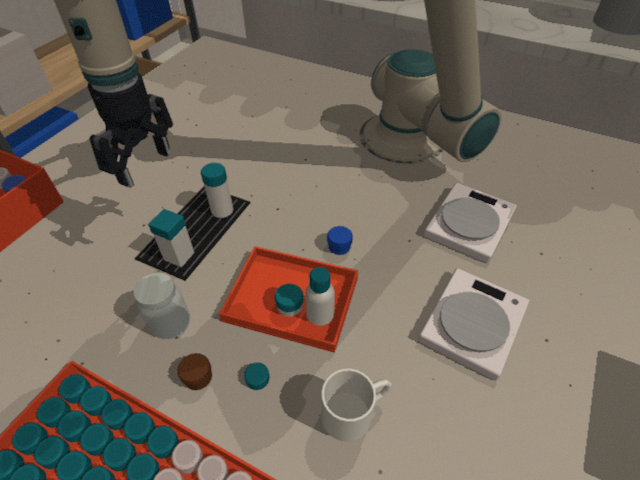

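The carton stands on the mat, its top at (169,223). Next is the flask.

Request:
send_rows(
  series=[
    {"travel": [0.03, 0, 0], "yaw": -4, "fingers": 0.085},
    {"travel": [0.075, 0, 0], "yaw": -8, "fingers": 0.085},
    {"travel": [0.12, 0, 0], "yaw": -8.7, "fingers": 0.085},
    {"travel": [0.165, 0, 0], "yaw": -8.7, "fingers": 0.085},
    {"travel": [0.21, 0, 0], "yaw": -8.7, "fingers": 0.085},
    {"travel": [0.25, 0, 0], "yaw": -8.7, "fingers": 0.085},
    {"travel": [0.29, 0, 0], "yaw": -8.7, "fingers": 0.085},
    {"travel": [0.3244, 0.0003, 0], "yaw": -8.7, "fingers": 0.085},
    {"travel": [0.3244, 0.0003, 0.02], "yaw": -8.7, "fingers": 0.085},
    {"travel": [0.3244, 0.0003, 0.04], "yaw": -8.7, "fingers": 0.085},
  ],
)

```text
clock: 14.8
tool_pos: [598.9, 61.1, 174.5]
tcp_rot: [0.642, 0.767, -0.0, -0.0]
force: [0.6, -1.0, -0.8]
width: 85.0
```

Request:
send_rows(
  series=[
    {"travel": [0, 0, 0.02], "yaw": 0, "fingers": 0.085},
    {"travel": [0, 0, 0.05], "yaw": 0, "fingers": 0.085},
    {"travel": [0, 0, 0.08], "yaw": 0, "fingers": 0.085},
    {"travel": [0, 0, 0.087], "yaw": 0, "fingers": 0.085},
    {"travel": [0, 0, 0.087], "yaw": 0, "fingers": 0.085},
    {"travel": [0, 0, 0.087], "yaw": 0, "fingers": 0.085},
  ],
)

```text
clock: 15.4
tool_pos: [600.2, 59.5, 89.7]
tcp_rot: [0.643, 0.766, 0.0, 0.0]
force: [0.2, -0.1, 0.2]
width: 85.4
```

```bash
python3 go.py 600.3,59.1,90,100
```

```text
t 15.4 tcp [600.2  59.5  89.7] psi 99.94 tilt -1.0 F [ 0.2 -0.1  0.2] w 85.4 q6 -0.19
600.3,59.1,90,100 travel [-0.0004  0.     -0.0003] yaw -0.06
```

Request:
send_rows(
  series=[
    {"travel": [0, 0, 0], "yaw": 0, "fingers": 0.025},
    {"travel": [0, 0, 0], "yaw": 0, "fingers": 0.025},
    {"travel": [0, 0, 0], "yaw": 0, "fingers": 0.025},
    {"travel": [0, 0, 0], "yaw": 0, "fingers": 0.025},
    {"travel": [0, 0, 0], "yaw": 0, "fingers": 0.025},
    {"travel": [0, 0, 0], "yaw": 0, "fingers": 0.025},
    {"travel": [0, 0, 0], "yaw": 0, "fingers": 0.025},
  ],
)

```text
clock: 16.1
tool_pos: [600.2, 59.5, 89.9]
tcp_rot: [0.643, 0.766, 0.001, 0.001]
force: [-1.0, -0.4, 5.9]
width: 33.0
```

```bash
python3 go.py 531,-310,90,100
```

```text
t 16.1 tcp [600.2  59.5  89.9] psi 99.94 tilt -1.0 F [-1.  -0.4  5.9] w 33.0 q6 -0.19
531,-310,90,100 travel [-3.52e-01 -1.32e-01 -1.00e-04] yaw -0.06
```

Request:
send_rows(
  series=[
    {"travel": [0, 0, -0.02], "yaw": 0, "fingers": 0.025},
    {"travel": [0, 0, -0.05], "yaw": 0, "fingers": 0.025},
    {"travel": [0, 0, -0.085], "yaw": 0, "fingers": 0.025},
    {"travel": [0, 0, -0.12], "yaw": 0, "fingers": 0.025},
    {"travel": [0, 0, -0.145], "yaw": 0, "fingers": 0.025},
    {"travel": [0, 0, -0.145], "yaw": 0, "fingers": 0.025},
  ],
)

```text
clock: 16.7
tool_pos: [601.4, 59.5, 237.3]
tcp_rot: [0.643, 0.766, 0.002, 0.003]
force: [1.0, -0.4, -1.1]
width: 32.7
```

```bash
python3 go.py 531,-310,90,100;python3 -c "
from h import *
snap('scene','s6')"
```

```text
t 16.7 tcp [601.4  59.5 237.3] psi 99.94 tilt -1.0 F [ 1.  -0.4 -1.1] w 32.7 q6 -0.19
531,-310,90,100 travel [-0.3516 -0.1341  0.1469] yaw -0.06
```

View pics/s6.png

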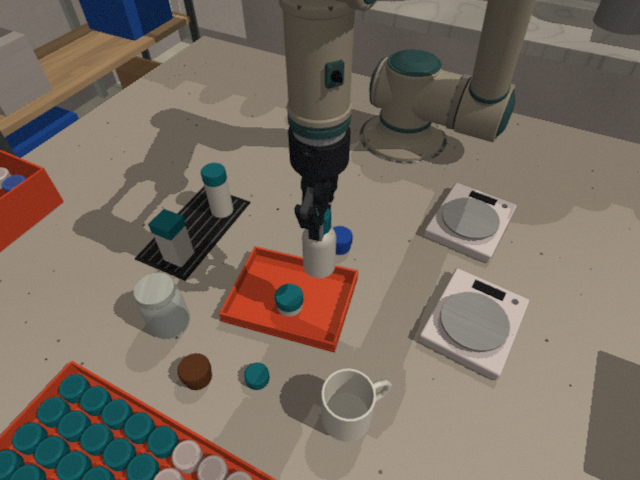

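Request:
send_rows(
  series=[
    {"travel": [-0.03, -0.011, 0], "yaw": 0, "fingers": 0.025},
    {"travel": [-0.07, -0.026, 0], "yaw": 0, "fingers": 0.025},
    {"travel": [-0.115, -0.043, 0], "yaw": 0, "fingers": 0.025},
    {"travel": [-0.16, -0.06, 0], "yaw": 0, "fingers": 0.025},
    {"travel": [-0.205, -0.077, 0], "yaw": 0, "fingers": 0.025},
    {"travel": [-0.25, -0.094, 0], "yaw": 0, "fingers": 0.025},
    {"travel": [-0.29, -0.109, 0], "yaw": 0, "fingers": 0.025},
    {"travel": [-0.325, -0.122, 0], "yaw": 0, "fingers": 0.025},
    {"travel": [-0.352, -0.132, 0], "yaw": 0, "fingers": 0.025},
    {"travel": [-0.352, -0.132, 0], "yaw": 0, "fingers": 0.025},
  ],
)

```text
clock: 17.75
tool_pos: [528.2, -313.5, 230.4]
tcp_rot: [0.645, 0.764, -0.001, -0.002]
force: [-0.3, 0.5, -1.8]
width: 32.7
```

Request:
send_rows(
  series=[
    {"travel": [0, 0, 0.0], "yaw": 0, "fingers": 0.025},
    {"travel": [0, 0, 0.03], "yaw": 0, "fingers": 0.025},
    {"travel": [0, 0, 0.065], "yaw": 0, "fingers": 0.025},
    {"travel": [0, 0, 0.1], "yaw": 0, "fingers": 0.025},
    {"travel": [0, 0, 0.125], "yaw": 0, "fingers": 0.025},
    {"travel": [0, 0, 0.138], "yaw": 0, "fingers": 0.025},
    {"travel": [0, 0, 0.143], "yaw": 0, "fingers": 0.025},
    {"travel": [0, 0, 0.1465], "yaw": 0, "fingers": 0.025},
    {"travel": [0, 0, 0.1465], "yaw": 0, "fingers": 0.025},
    {"travel": [0, 0, 0.1465], "yaw": 0, "fingers": 0.025},
  ],
)

```text
clock: 18.75
tool_pos: [531.2, -310.5, 88.9]
tcp_rot: [0.643, 0.766, 0.0, 0.001]
force: [-0.9, -1.2, -1.7]
width: 33.1
```

```bash
python3 go.py 531,-310,90,100
```

```text
t 18.75 tcp [ 531.2 -310.5   88.9] psi 99.95 tilt -1.0 F [-0.9 -1.2 -1.7] w 33.1 q6 -0.82
531,-310,90,100 travel [ 0.0005 -0.0001 -0.0011] yaw -0.05
```

Request:
send_rows(
  series=[
    {"travel": [0, 0, 0.0005], "yaw": 0, "fingers": 0.025},
    {"travel": [0, 0, 0.001], "yaw": 0, "fingers": 0.025},
    {"travel": [0, 0, 0.001], "yaw": 0, "fingers": 0.025},
  ],
)

```text
clock: 19.05
tool_pos: [530.9, -310.6, 87.9]
tcp_rot: [0.643, 0.766, 0.0, 0.001]
force: [0.8, 0.0, 4.7]
width: 32.5
```

Request:
send_rows(
  series=[
    {"travel": [0, 0, 0], "yaw": 0, "fingers": 0.045},
    {"travel": [0, 0, 0], "yaw": 0, "fingers": 0.065},
    {"travel": [0, 0, 0], "yaw": 0, "fingers": 0.065},
    {"travel": [0, 0, 0], "yaw": 0, "fingers": 0.065},
    {"travel": [0, 0, -0.02], "yaw": 0, "fingers": 0.065},
    {"travel": [0, 0, -0.06], "yaw": 0, "fingers": 0.065},
    {"travel": [0, 0, -0.1], "yaw": 0, "fingers": 0.085},
    {"travel": [0, 0, -0.14], "yaw": 0, "fingers": 0.085},
    {"travel": [0, 0, -0.18], "yaw": 0, "fingers": 0.085},
    {"travel": [0, 0, -0.18], "yaw": 0, "fingers": 0.085},
  ],
)

```text
clock: 20.05
tool_pos: [532.9, -311.8, 273.3]
tcp_rot: [0.643, 0.766, 0.0, 0.006]
force: [-0.2, -0.1, 0.1]
width: 85.2
```

```bash
python3 go.py 525,170,400,100;python3 -c "
from h import *
snap('scene','s7')"
```

```text
t 20.05 tcp [ 532.9 -311.8  273.3] psi 99.94 tilt -0.9999 F [-0.2 -0.1  0.1] w 85.2 q6 -0.82
525,170,400,100 travel [ 0.4748  0.0765 -0.1304] yaw -0.06
```

View pics/s7.png

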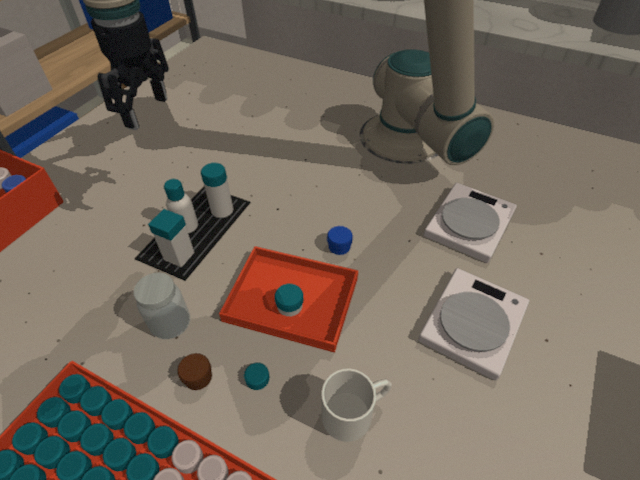

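All three stand on the mat and the tub is alone in the tray at (289,298). I'll look at the tub and the pan with the wrist camera.

Request:
send_rows(
  series=[
    {"travel": [0.475, 0.0765, -0.13], "yaw": 0, "fingers": 0.085},
    {"travel": [0.475, 0.0765, -0.13], "yaw": 0, "fingers": 0.085},
    {"travel": [0.475, 0.0765, -0.13], "yaw": 0, "fingers": 0.085},
    {"travel": [0.475, 0.0765, -0.13], "yaw": 0, "fingers": 0.085},
    {"travel": [0.475, 0.0765, -0.13], "yaw": 0, "fingers": 0.085},
    {"travel": [0.475, 0.0765, -0.13], "yaw": 0, "fingers": 0.085},
    {"travel": [0.475, 0.0765, -0.13], "yaw": 0, "fingers": 0.085},
    {"travel": [0.475, 0.0765, -0.13], "yaw": 0, "fingers": 0.085},
    {"travel": [0.475, 0.0765, -0.13], "yaw": 0, "fingers": 0.085},
    {"travel": [0.475, 0.0765, -0.13], "yaw": 0, "fingers": 0.085},
  ],
)

```text
clock: 21.1
tool_pos: [522.9, 173.1, 395.5]
tcp_rot: [0.643, 0.766, -0.001, -0.001]
force: [1.4, -0.6, 0.1]
width: 84.9
```

Request:
send_rows(
  series=[
    {"travel": [0, 0, 0], "yaw": 0, "fingers": 0.085},
    {"travel": [0, 0, 0], "yaw": 0, "fingers": 0.085},
    {"travel": [0, 0, 0], "yaw": 0, "fingers": 0.085},
  ],
)

```text
clock: 21.4
tool_pos: [523.4, 170.1, 395.1]
tcp_rot: [0.643, 0.765, -0.001, -0.001]
force: [0.7, -0.5, 0.9]
width: 85.1
```

```bash
cat > m.py <<'E'
from h import *
import sys
f=sys.argv[1]; c,p,d=snap("wrist",f);P=cloud(c,d)
m=(teal(p)>0)&(np.hypot(P[...,0]-611,P[...,1])<45)&(P[...,2]>38)
b=blobs(m.astype(np.uint8)*255,60)
if b:
    s,ce,l=max(b,key=lambda b:b[0][4]);print("tub",s,ce,plane(c,*ce,43).round(1),"z",np.median(P[l][:,2]))
h=cv2.cvtColor(p,cv2.COLOR_RGB2HSV)
m=(abs(P[...,2]-38)<5)&(np.hypot(P[...,0]-507,P[...,1]-319)<85)&(h[...,2]<185)&(h[...,2]>90)
m=cv2.morphologyEx(m.astype(np.uint8)*255,cv2.MORPH_OPEN,np.ones((7,7)))
s,ce,l=max(blobs(m,300),key=lambda b:b[0][4])
cn=max(cv2.findContours(l.astype(np.uint8),cv2.RETR_EXTERNAL,cv2.CHAIN_APPROX_NONE)[0],key=len)
q=np.array([plane(c,*k[0],38)[:2] for k in cn],np.float32)
e=cv2.fitEllipse(cn);print("pan px",np.round(e[0],1),plane(c,*e[0],38).round(1),"world circ",cv2.fitEllipse(q),cv2.minEnclosingCircle(q),"z",np.median(P[l][:,2]))
o=p.copy();cv2.ellipse(o,e,(255,0,0),1);cv2.imwrite(f"pics/{f}e.png",o[:,:,::-1])
E
python3 m.py w3; python3 go.py 610.5,0,120,100 610.5,0,16,100
```

```text
tub [343, 299, 36, 33, 908] [360.2, 315.1] [609.9   1.6  43. ] z 42.646632334085
pan px [327.5  65.8] [505.6 319.   38. ] world circ ((505.91021728515625, 317.01611328125), (115.50027465820312, 118.30767822265625), 30.604076385498047) ((505.2562561035156, 317.1168518066406), 59.846710205078125) z 37.80318035091478
t 21.45 tcp [523.5 169.7 395.3] psi 99.84 tilt -1.0 F [ 0.1 -0.5  0. ] w 85.3 q6 0.02
610.5,0,120,100 travel [-0.1819  0.0574  0.2753] yaw -0.16
610.5,0,16,100 travel [-0.1818  0.0576  0.3793] yaw -0.16
```

View pics/w3e.png

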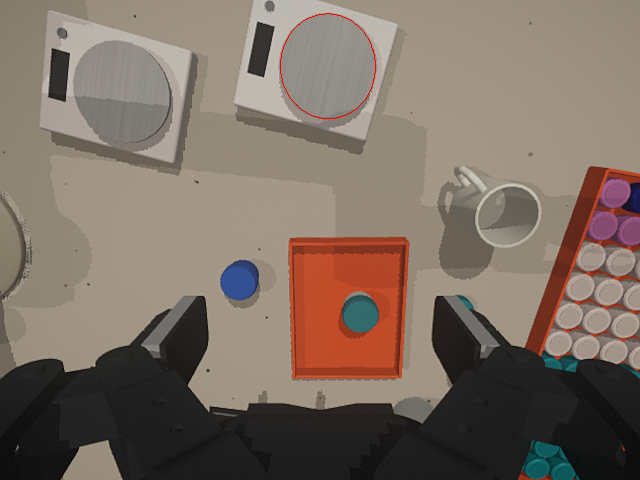

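The ellipse follows the left-most scale's pan at (327,66), and the tub is at (360,315). Estimates are pan (506.3, 318) and tub (610.3, 0.6). I'll approach with the fingers at 70 mm so they clear the tray wall.

Request:
send_rows(
  series=[
    {"travel": [-0.045, 0.014, 0.04], "yaw": 0, "fingers": 0.07},
    {"travel": [-0.09, 0.028, 0.08], "yaw": 0, "fingers": 0.07},
    {"travel": [-0.135, 0.043, 0.13], "yaw": 0, "fingers": 0.07},
    {"travel": [-0.165, 0.052, 0.18], "yaw": 0, "fingers": 0.07},
    {"travel": [-0.1815, 0.0575, 0.22], "yaw": 0, "fingers": 0.07},
    {"travel": [-0.1815, 0.0575, 0.26], "yaw": 0, "fingers": 0.07},
    {"travel": [-0.1815, 0.0575, 0.29], "yaw": 0, "fingers": 0.07},
    {"travel": [-0.1815, 0.0575, 0.3], "yaw": 0, "fingers": 0.07},
    {"travel": [-0.1815, 0.0575, 0.3], "yaw": 0, "fingers": 0.07},
    {"travel": [-0.1815, 0.0575, 0.3], "yaw": 0, "fingers": 0.07},
  ],
)

```text
clock: 22.45
tool_pos: [611.7, 0.9, 96.8]
tcp_rot: [0.644, 0.765, -0.0, -0.0]
force: [-0.2, -0.3, 0.2]
width: 70.1
```

```bash
python3 go.py 610.3,0.5,13,100;python3 -c "
from h import *
snap('scene','s8')"
```

```text
t 22.45 tcp [611.7   0.9  96.8] psi 99.83 tilt -1.0 F [-0.2 -0.3  0.2] w 70.1 q6 -0.28
610.3,0.5,13,100 travel [-0.0001 -0.0014  0.0838] yaw -0.17
```

View pics/s8.png

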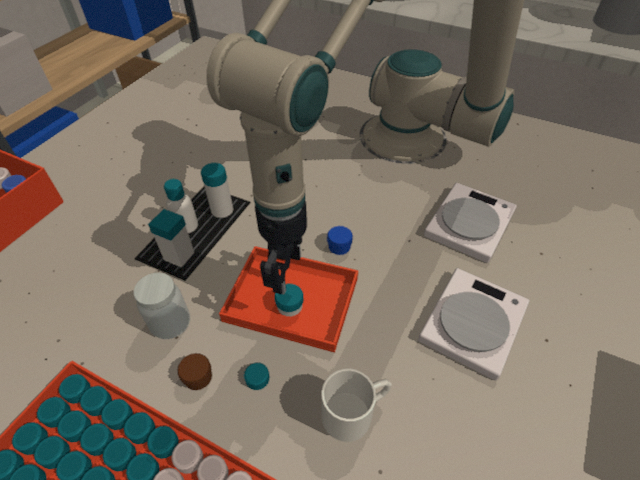

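Request:
send_rows(
  series=[
    {"travel": [0, -0.001, 0.03], "yaw": 0, "fingers": 0.07},
    {"travel": [0, -0.001, 0.06], "yaw": 0, "fingers": 0.07},
    {"travel": [0, -0.001, 0.076], "yaw": 0, "fingers": 0.07},
    {"travel": [0, -0.001, 0.083], "yaw": 0, "fingers": 0.07},
    {"travel": [0, -0.001, 0.083], "yaw": 0, "fingers": 0.07},
    {"travel": [0, -0.001, 0.083], "yaw": 0, "fingers": 0.07},
    {"travel": [0, -0.001, 0.083], "yaw": 0, "fingers": 0.04},
    {"travel": [0, -0.001, 0.083], "yaw": 0, "fingers": 0.04},
    {"travel": [0, -0.001, 0.083], "yaw": 0, "fingers": 0.04},
    {"travel": [0, -0.001, 0.083], "yaw": 0, "fingers": 0.04},
  ],
)

```text
clock: 23.5
tool_pos: [611.8, 1.9, 15.5]
tcp_rot: [0.643, 0.766, 0.001, 0.001]
force: [-0.8, -0.2, 5.4]
width: 50.6
```

```bash
python3 go.py 506.3,318,50,100
```

```text
t 23.5 tcp [611.8   1.9  15.5] psi 99.95 tilt -1.0 F [-0.8 -0.2  5.4] w 50.6 q6 -0.28
506.3,318,50,100 travel [ 0.3295 -0.0492 -0.035 ] yaw -0.05
```

Request:
send_rows(
  series=[
    {"travel": [0, 0, -0.02], "yaw": 0, "fingers": 0.04},
    {"travel": [0, 0, -0.05], "yaw": 0, "fingers": 0.04},
    {"travel": [0, 0, -0.08], "yaw": 0, "fingers": 0.04},
    {"travel": [0, 0, -0.1], "yaw": 0, "fingers": 0.04},
    {"travel": [0, 0, -0.1], "yaw": 0, "fingers": 0.04},
    {"travel": [0, 0, -0.1], "yaw": 0, "fingers": 0.04},
  ],
)

```text
clock: 24.1
tool_pos: [610.6, 2.1, 113.8]
tcp_rot: [0.643, 0.766, 0.0, 0.0]
force: [0.3, 0.3, 0.5]
width: 50.5
```

Request:
send_rows(
  series=[
    {"travel": [0.03, -0.004, 0], "yaw": 0, "fingers": 0.04},
    {"travel": [0.07, -0.01, 0], "yaw": 0, "fingers": 0.04},
    {"travel": [0.115, -0.017, 0], "yaw": 0, "fingers": 0.04},
    {"travel": [0.16, -0.024, 0], "yaw": 0, "fingers": 0.04},
    {"travel": [0.205, -0.031, 0], "yaw": 0, "fingers": 0.04},
    {"travel": [0.25, -0.037, 0], "yaw": 0, "fingers": 0.04},
    {"travel": [0.29, -0.043, 0], "yaw": 0, "fingers": 0.04},
    {"travel": [0.3305, -0.0492, 0], "yaw": 0, "fingers": 0.04},
    {"travel": [0.3305, -0.0492, 0], "yaw": 0, "fingers": 0.04},
    {"travel": [0.3305, -0.0492, 0], "yaw": 0, "fingers": 0.04},
  ],
)

```text
clock: 25.1
tool_pos: [503.7, 319.3, 111.8]
tcp_rot: [0.642, 0.766, -0.002, -0.0]
force: [0.1, -0.9, -0.4]
width: 50.8
```

```bash
python3 go.py 506.2,319,49.5,100;python3 -c "
from h import *
snap('scene','s9')"
```

```text
t 25.1 tcp [503.7 319.3 111.8] psi 100.08 tilt -1.0 F [ 0.1 -0.9 -0.4] w 50.8 q6 0.27
506.2,319,49.5,100 travel [-0.0006  0.0026  0.0623] yaw 0.08
```

View pics/s9.png

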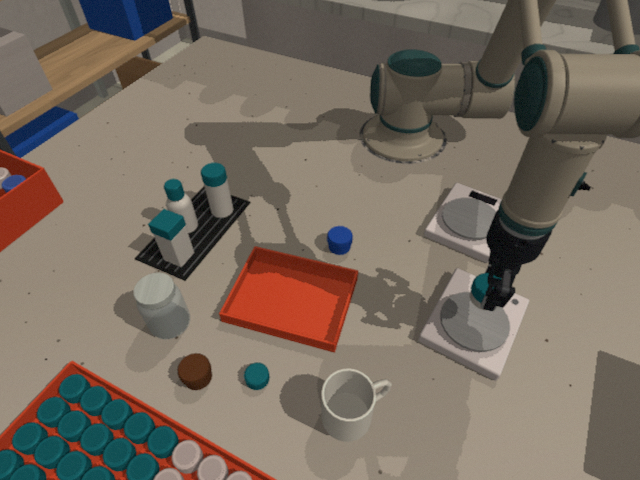

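The tub is held over the chosen pan, at (485,288). Lowering it.

Request:
send_rows(
  series=[
    {"travel": [0, 0.001, 0.02], "yaw": 0, "fingers": 0.04},
    {"travel": [0, 0.001, 0.04], "yaw": 0, "fingers": 0.04},
    {"travel": [0, 0.001, 0.055], "yaw": 0, "fingers": 0.04},
    {"travel": [0, 0.001, 0.06], "yaw": 0, "fingers": 0.04},
    {"travel": [0, 0.001, 0.062], "yaw": 0, "fingers": 0.04},
    {"travel": [0, 0.001, 0.062], "yaw": 0, "fingers": 0.04},
    {"travel": [0, 0.001, 0.062], "yaw": 0, "fingers": 0.04},
  ],
)

```text
clock: 25.85
tool_pos: [506.9, 319.2, 52.3]
tcp_rot: [0.643, 0.766, 0.001, 0.0]
force: [-0.0, 0.0, -0.6]
width: 51.0
```

```bash
python3 go.py 506.2,319,48,100
```

```text
t 25.85 tcp [506.9 319.2  52.3] psi 99.91 tilt -1.0 F [-0.   0.  -0.6] w 51.0 q6 0.27
506.2,319,48,100 travel [-0.0001 -0.0007  0.0043] yaw -0.09
```

Request:
send_rows(
  series=[
    {"travel": [0, 0, 0.0015], "yaw": 0, "fingers": 0.04},
    {"travel": [0, 0, 0.0025], "yaw": 0, "fingers": 0.04},
    {"travel": [0, 0, 0.003], "yaw": 0, "fingers": 0.04},
    {"travel": [0, 0, 0.003], "yaw": 0, "fingers": 0.04},
  ],
)

```text
clock: 26.25
tool_pos: [506.1, 319.4, 48.6]
tcp_rot: [0.643, 0.766, 0.0, 0.0]
force: [0.2, 1.4, -0.4]
width: 50.7
```

Request:
send_rows(
  series=[
    {"travel": [0, 0, 0.0005], "yaw": 0, "fingers": 0.04},
    {"travel": [0, 0, 0.001], "yaw": 0, "fingers": 0.04},
    {"travel": [0, 0, 0.001], "yaw": 0, "fingers": 0.04},
  ],
)

```text
clock: 26.55
tool_pos: [506.1, 319.4, 48.6]
tcp_rot: [0.643, 0.766, 0.0, 0.0]
force: [-2.1, -0.5, 5.1]
width: 50.5
```

Contact. Release and go up.

Request:
send_rows(
  series=[
    {"travel": [0, 0, 0], "yaw": 0, "fingers": 0.055},
    {"travel": [0, 0, 0], "yaw": 0, "fingers": 0.075},
    {"travel": [0, 0, 0], "yaw": 0, "fingers": 0.075},
    {"travel": [0, 0, 0], "yaw": 0, "fingers": 0.075},
    {"travel": [0, 0, -0.02], "yaw": 0, "fingers": 0.075},
    {"travel": [0, 0, -0.06], "yaw": 0, "fingers": 0.075},
    {"travel": [0, 0, -0.1], "yaw": 0, "fingers": 0.085},
    {"travel": [0, 0, -0.15], "yaw": 0, "fingers": 0.085},
    {"travel": [0, 0, -0.2], "yaw": 0, "fingers": 0.085},
    {"travel": [0, 0, -0.2], "yaw": 0, "fingers": 0.085},
  ],
)

```text
clock: 27.55
tool_pos: [509.9, 321.2, 255.7]
tcp_rot: [0.643, 0.766, 0.007, 0.003]
force: [-0.6, -0.2, -0.1]
width: 84.8
```

```bash
cat > tubchk.py <<'E'
from h import *
import sys
for n in("wrist","top","scene"):
    c,p,d=snap(n,sys.argv[1]+n[0]);P=cloud(c,d)
    m=(teal(p)>0)&(np.hypot(P[...,0]-506,P[...,1]-318)<60)&(P[...,2]>70)
    b=blobs(m.astype(np.uint8)*255,40)
    if b: s,ce,l=max(b,key=lambda b:b[0][4]);print(n,"tub",np.round(ce,1),plane(c,*ce,76).round(1),"z",np.median(P[l][:,2]))
    else: print(n,"none")
E
python3 tubchk.py k1; python3 go.py 531,-310,248,100
```

```text
wrist tub [312.  219.1] [506.  318.2  76. ] z 75.65322563056684
top tub [172.7 250.2] [507.4 316.3  76. ] z 75.55261932300978
scene tub [478.7 309.3] [509.1 317.7  76. ] z 76.86127183330912
t 27.7 tcp [505.8 319.1 247.2] psi 99.94 tilt -1.0 F [-0.7  0.4  0.2] w 84.9 q6 0.27
531,-310,248,100 travel [-6.24e-01 -8.37e-02 -6.00e-04] yaw -0.06
```

View pics/k1w.png

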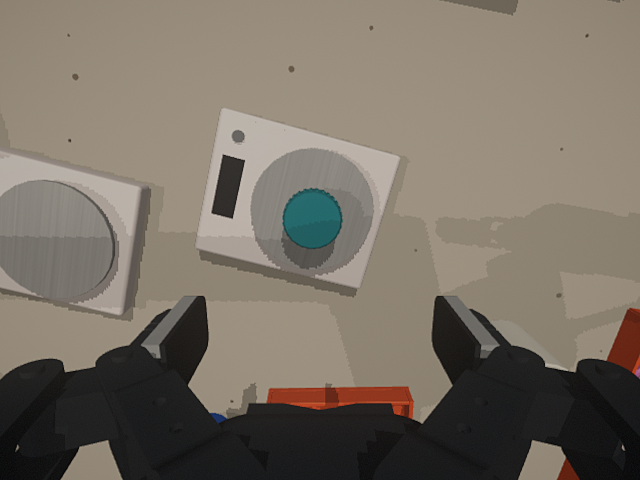

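View pics/k1s.png

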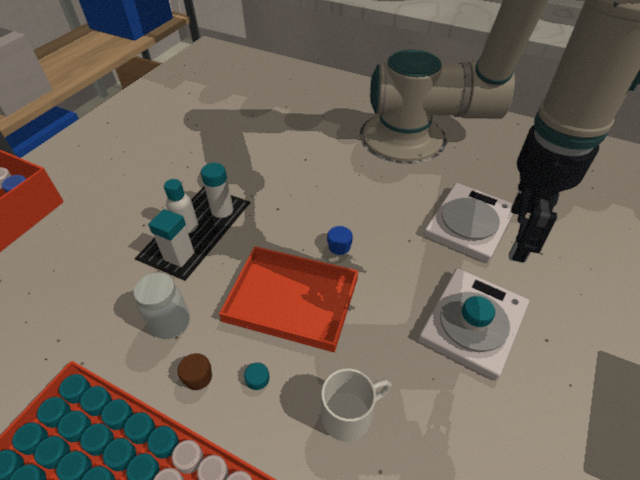

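The tub stands on the pan at about (312,219) in the wrist view. I'll check how well it is centred within that one image.

Run:
```python
from h import *
c,p,d=load("k1w");P=cloud(c,d);h=cv2.cvtColor(p,cv2.COLOR_RGB2HSV)
near=np.hypot(P[...,0]-507,P[...,1]-319)<75
m=((abs(P[...,2]-38)<5)&near&(h[...,2]<185)&(h[...,1]<60)&(h[...,2]>40))
m=cv2.morphologyEx(m.astype(np.uint8)*255,cv2.MORPH_OPEN,np.ones((7,7)))
s,ce,l=max(blobs(m,300),key=lambda b:b[0][4])
cn=max(cv2.findContours(l.astype(np.uint8),cv2.RETR_EXTERNAL,cv2.CHAIN_APPROX_NONE)[0],key=len)
q=np.array([plane(c,*k[0],38)[:2] for k in cn],np.float32)
print("pan",cv2.minEnclosingCircle(q),cv2.fitEllipse(q),s)
m=(teal(p)>0)&near&(P[...,2]>70)
s,ce,l=max(blobs(m.astype(np.uint8)*255,40),key=lambda b:b[0][4])
q=np.array([plane(c,u,v,76)[:2] for v,u in zip(*np.nonzero(l))],np.float32);print("tub",cv2.minEnclosingCircle(q))
```

```text
pan ((505.3816223144531, 317.7340393066406), 59.74385070800781) ((505.0134582519531, 317.8989562988281), (115.38336181640625, 118.09202575683594), 17.94875144958496) [251, 149, 122, 121, 8652]
tub ((506.1711120605469, 317.8046875), 26.277986526489258)
```

The tub is centred to within about 1 mm: pan (505.2, 317.8), tub (506.2, 317.8). Now I'll return the containers, flask first.

Request:
send_rows(
  series=[
    {"travel": [-0.624, -0.084, 0], "yaw": 0, "fingers": 0.065},
    {"travel": [-0.624, -0.084, 0], "yaw": 0, "fingers": 0.065},
    {"travel": [-0.624, -0.084, 0], "yaw": 0, "fingers": 0.065},
    {"travel": [-0.624, -0.084, 0], "yaw": 0, "fingers": 0.065},
    {"travel": [-0.624, -0.084, 0], "yaw": 0, "fingers": 0.065},
    {"travel": [-0.624, -0.084, 0], "yaw": 0, "fingers": 0.065},
    {"travel": [-0.624, -0.084, 0], "yaw": 0, "fingers": 0.065},
    {"travel": [-0.624, -0.084, 0], "yaw": 0, "fingers": 0.065},
    {"travel": [-0.624, -0.084, 0], "yaw": 0, "fingers": 0.065},
    {"travel": [-0.624, -0.084, 0], "yaw": 0, "fingers": 0.065},
  ],
)

```text
clock: 28.7
tool_pos: [524.6, -181.8, 245.2]
tcp_rot: [0.643, 0.766, -0.0, -0.002]
force: [1.1, 0.0, 0.5]
width: 65.2
```

```bash
python3 go.py 530.9,-310.6,87.9,99.94
```

```text
t 28.7 tcp [ 524.6 -181.8  245.2] psi 99.92 tilt -1.0 F [1.1 0.  0.5] w 65.2 q6 -0.63
530.9,-310.6,87.9,99.94 travel [-0.1284 -0.0154  0.157 ] yaw -0.02
```

Request:
send_rows(
  series=[
    {"travel": [0, 0, 0], "yaw": 0, "fingers": 0.065},
    {"travel": [0, 0, 0], "yaw": 0, "fingers": 0.065},
    {"travel": [0, 0, 0], "yaw": 0, "fingers": 0.065},
  ],
)

```text
clock: 29.0
tool_pos: [525.2, -179.1, 246.1]
tcp_rot: [0.643, 0.766, -0.0, -0.002]
force: [-0.9, -0.0, -0.1]
width: 64.9
```

```bash
python3 go.py 530.9,-310.6,87.9,99.94
```

```text
t 29.0 tcp [ 525.2 -179.1  246.1] psi 99.96 tilt -1.0 F [-0.9 -0.  -0.1] w 64.9 q6 -0.63
530.9,-310.6,87.9,99.94 travel [-0.1309 -0.0167  0.1579] yaw 0.02
```

Commands are clamped to what the tool reached, so I continue from here.

Request:
send_rows(
  series=[
    {"travel": [-0.04, -0.005, 0], "yaw": 0, "fingers": 0.065},
    {"travel": [-0.085, -0.011, 0], "yaw": 0, "fingers": 0.065},
    {"travel": [-0.12, -0.015, 0], "yaw": 0, "fingers": 0.065},
    {"travel": [-0.131, -0.0167, 0], "yaw": 0, "fingers": 0.065},
    {"travel": [-0.131, -0.0167, 0.03], "yaw": 0, "fingers": 0.065},
    {"travel": [-0.131, -0.0167, 0.07], "yaw": 0, "fingers": 0.065},
    {"travel": [-0.131, -0.0167, 0.09], "yaw": 0, "fingers": 0.065},
    {"travel": [-0.131, -0.0167, 0.09], "yaw": 0, "fingers": 0.065},
    {"travel": [-0.131, -0.0167, 0.09], "yaw": 0, "fingers": 0.065},
  ],
)

```text
clock: 29.9
tool_pos: [532.6, -310.7, 158.0]
tcp_rot: [0.642, 0.766, 0.0, -0.0]
force: [0.7, 0.7, 1.2]
width: 65.1
```

```bash
python3 go.py 530.9,-310.6,87.9,99.94
```

```text
t 29.9 tcp [ 532.6 -310.7  158. ] psi 100.04 tilt -1.0 F [0.7 0.7 1.2] w 65.1 q6 -0.82
530.9,-310.6,87.9,99.94 travel [ 0.0004 -0.0016  0.0701] yaw 0.1
```

Request:
send_rows(
  series=[
    {"travel": [0, -0.0012, 0.03], "yaw": 0, "fingers": 0.065},
    {"travel": [0, -0.0012, 0.06], "yaw": 0, "fingers": 0.065},
    {"travel": [0, -0.0012, 0.0695], "yaw": 0, "fingers": 0.065},
    {"travel": [0, -0.0012, 0.0695], "yaw": 0, "fingers": 0.065},
    {"travel": [0, -0.0012, 0.0695], "yaw": 0, "fingers": 0.065},
    {"travel": [0, -0.0012, 0.0695], "yaw": 0, "fingers": 0.065},
  ],
)

```text
clock: 30.5
tool_pos: [532.2, -313.2, 90.2]
tcp_rot: [0.643, 0.766, 0.0, 0.002]
force: [-0.7, -0.1, -1.2]
width: 64.6
```

```bash
python3 go.py 530.9,-310.6,87.9,99.94
```

```text
t 30.5 tcp [ 532.2 -313.2   90.2] psi 99.95 tilt -1.0 F [-0.7 -0.1 -1.2] w 64.6 q6 -0.82
530.9,-310.6,87.9,99.94 travel [ 0.0028 -0.0009  0.0023] yaw 0.01
```

Request:
send_rows(
  series=[
    {"travel": [0, 0, 0], "yaw": 0, "fingers": 0.025},
    {"travel": [0, 0, 0], "yaw": 0, "fingers": 0.025},
    {"travel": [0, 0, 0], "yaw": 0, "fingers": 0.025},
    {"travel": [0, 0, 0], "yaw": 0, "fingers": 0.025},
    {"travel": [0, 0, 0], "yaw": 0, "fingers": 0.025},
    {"travel": [0, 0, 0], "yaw": 0, "fingers": 0.025},
  ],
)

```text
clock: 31.1
tool_pos: [531.5, -312.8, 89.1]
tcp_rot: [0.643, 0.766, 0.0, 0.001]
force: [0.5, 0.7, 4.6]
width: 33.0
```

```bash
python3 go.py 600.2,59.5,89.9,99.94
```

```text
t 31.1 tcp [ 531.5 -312.8   89.1] psi 99.93 tilt -1.0 F [0.5 0.7 4.6] w 33.0 q6 -0.82
600.2,59.5,89.9,99.94 travel [ 0.3549  0.1319 -0.0011] yaw -0.01
```

Request:
send_rows(
  series=[
    {"travel": [0, 0, -0.02], "yaw": 0, "fingers": 0.025},
    {"travel": [0, 0, -0.05], "yaw": 0, "fingers": 0.025},
    {"travel": [0, 0, -0.085], "yaw": 0, "fingers": 0.025},
    {"travel": [0, 0, -0.12], "yaw": 0, "fingers": 0.025},
    {"travel": [0, 0, -0.145], "yaw": 0, "fingers": 0.025},
    {"travel": [0, 0, -0.145], "yaw": 0, "fingers": 0.025},
  ],
)

```text
clock: 31.7
tool_pos: [532.4, -313.6, 236.5]
tcp_rot: [0.643, 0.766, 0.0, 0.004]
force: [0.7, -0.9, -2.1]
width: 32.9
```

Request:
send_rows(
  series=[
    {"travel": [0.03, 0.011, 0], "yaw": 0, "fingers": 0.025},
    {"travel": [0.07, 0.026, 0], "yaw": 0, "fingers": 0.025},
    {"travel": [0.115, 0.043, 0], "yaw": 0, "fingers": 0.025},
    {"travel": [0.16, 0.06, 0], "yaw": 0, "fingers": 0.025},
    {"travel": [0.205, 0.077, 0], "yaw": 0, "fingers": 0.025},
    {"travel": [0.25, 0.094, 0], "yaw": 0, "fingers": 0.025},
    {"travel": [0.29, 0.109, 0], "yaw": 0, "fingers": 0.025},
    {"travel": [0.325, 0.122, 0], "yaw": 0, "fingers": 0.025},
    {"travel": [0.3526, 0.132, 0], "yaw": 0, "fingers": 0.025},
    {"travel": [0.3526, 0.132, 0], "yaw": 0, "fingers": 0.025},
  ],
)

```text
clock: 32.7
tool_pos: [599.1, 61.7, 230.1]
tcp_rot: [0.642, 0.767, -0.001, -0.002]
force: [-0.8, -0.1, -1.9]
width: 32.6
```

Request:
send_rows(
  series=[
    {"travel": [0, 0, 0.0], "yaw": 0, "fingers": 0.025},
    {"travel": [0, 0, 0.03], "yaw": 0, "fingers": 0.025},
    {"travel": [0, 0, 0.065], "yaw": 0, "fingers": 0.025},
    {"travel": [0, 0, 0.1], "yaw": 0, "fingers": 0.025},
    {"travel": [0, 0, 0.125], "yaw": 0, "fingers": 0.025},
    {"travel": [0, 0, 0.133], "yaw": 0, "fingers": 0.025},
    {"travel": [0, 0, 0.138], "yaw": 0, "fingers": 0.025},
    {"travel": [0, 0, 0.138], "yaw": 0, "fingers": 0.025},
    {"travel": [0, 0, 0.138], "yaw": 0, "fingers": 0.025},
    {"travel": [0, 0, 0.138], "yaw": 0, "fingers": 0.025},
  ],
)

```text
clock: 33.7
tool_pos: [601.1, 57.5, 96.5]
tcp_rot: [0.643, 0.766, 0.001, 0.001]
force: [0.5, -0.5, -0.7]
width: 32.4
```

```bash
python3 go.py 600.6,57.2,91.1,99.94
```

```text
t 33.7 tcp [601.1  57.5  96.5] psi 99.93 tilt -1.0 F [ 0.5 -0.5 -0.7] w 32.4 q6 -0.19
600.6,57.2,91.1,99.94 travel [-0.0002 -0.0006  0.0054] yaw -0.01
```

Request:
send_rows(
  series=[
    {"travel": [0, -0.0005, 0.002], "yaw": 0, "fingers": 0.025},
    {"travel": [0, -0.0005, 0.004], "yaw": 0, "fingers": 0.025},
    {"travel": [0, -0.0005, 0.005], "yaw": 0, "fingers": 0.025},
    {"travel": [0, -0.0005, 0.005], "yaw": 0, "fingers": 0.025},
  ],
)

```text
clock: 34.1
tool_pos: [599.9, 57.6, 91.0]
tcp_rot: [0.643, 0.766, 0.0, 0.0]
force: [-0.9, -0.3, 3.8]
width: 32.6
```

```bash
python3 go.py 600.6,57.2,91.1,99.94
```

```text
t 34.1 tcp [599.9  57.6  91. ] psi 99.95 tilt -1.0 F [-0.9 -0.3  3.8] w 32.6 q6 -0.19
600.6,57.2,91.1,99.94 travel [-0.0005  0.0007 -0.0001] yaw 0.01
```

Request:
send_rows(
  series=[
    {"travel": [0, 0, 0], "yaw": 0, "fingers": 0.045},
    {"travel": [0, 0, 0], "yaw": 0, "fingers": 0.075},
    {"travel": [0, 0, 0], "yaw": 0, "fingers": 0.075},
    {"travel": [0, 0, 0], "yaw": 0, "fingers": 0.075},
    {"travel": [0, 0, -0.02], "yaw": 0, "fingers": 0.075},
    {"travel": [0, 0, -0.06], "yaw": 0, "fingers": 0.075},
    {"travel": [0, 0, -0.1], "yaw": 0, "fingers": 0.075},
    {"travel": [0, 0, -0.13], "yaw": 0, "fingers": 0.075},
    {"travel": [0, 0, -0.13], "yaw": 0, "fingers": 0.075},
    {"travel": [0, 0, -0.13], "yaw": 0, "fingers": 0.075},
  ],
)

```text
clock: 35.1
tool_pos: [599.8, 57.5, 220.6]
tcp_rot: [0.643, 0.766, 0.0, 0.001]
force: [0.2, -1.2, -0.2]
width: 75.0
```

```bash
python3 go.py 607,-265.2,220,91.25;python3 -c "
from h import *
snap('scene','s10')"
```

```text
t 35.1 tcp [599.8  57.5 220.6] psi 99.94 tilt -1.0 F [ 0.2 -1.2 -0.2] w 75.0 q6 -0.19
607,-265.2,220,91.25 travel [-0.3191 -0.0486  0.0006] yaw 8.69
```

View pics/s10.png

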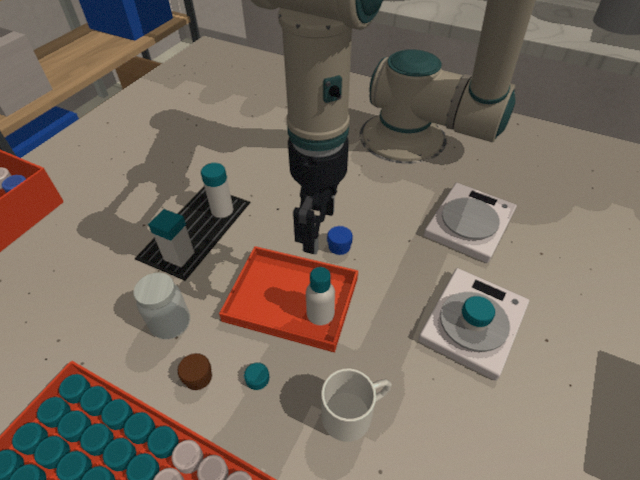

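The flask is back in the tray at (320,297) and the tub is on the pan at (478,311). The carton is next.

Request:
send_rows(
  series=[
    {"travel": [-0.03, -0.005, 0], "yaw": 4, "fingers": 0.075},
    {"travel": [-0.075, -0.011, 0], "yaw": 8, "fingers": 0.075},
    {"travel": [-0.12, -0.018, 0], "yaw": 8.7, "fingers": 0.075},
    {"travel": [-0.165, -0.025, 0], "yaw": 8.7, "fingers": 0.075},
    {"travel": [-0.21, -0.032, 0], "yaw": 8.7, "fingers": 0.075},
    {"travel": [-0.25, -0.038, 0], "yaw": 8.7, "fingers": 0.075},
    {"travel": [-0.29, -0.044, 0], "yaw": 8.7, "fingers": 0.075},
    {"travel": [-0.319, -0.0486, 0], "yaw": 8.7, "fingers": 0.075},
    {"travel": [-0.319, -0.0486, 0], "yaw": 8.7, "fingers": 0.075},
    {"travel": [-0.319, -0.0486, 0], "yaw": 8.7, "fingers": 0.075},
  ],
)

```text
clock: 36.15
tool_pos: [605.8, -265.1, 217.7]
tcp_rot: [0.7, 0.714, -0.0, -0.002]
force: [-0.1, 0.1, 0.5]
width: 75.1
```

Request:
send_rows(
  series=[
    {"travel": [0, 0, 0.02], "yaw": 0, "fingers": 0.075},
    {"travel": [0, 0, 0.05], "yaw": 0, "fingers": 0.075},
    {"travel": [0, 0, 0.07], "yaw": 0, "fingers": 0.075},
    {"travel": [0, 0, 0.07], "yaw": 0, "fingers": 0.075},
    {"travel": [0, 0, 0.07], "yaw": 0, "fingers": 0.075},
    {"travel": [0, 0, 0.07], "yaw": 0, "fingers": 0.075},
  ],
)

```text
clock: 36.75
tool_pos: [607.7, -264.8, 151.5]
tcp_rot: [0.699, 0.715, 0.0, 0.001]
force: [-0.4, 0.3, 0.6]
width: 74.8
```

```bash
python3 go.py 607,-265.2,77.5,91.25
```

```text
t 36.75 tcp [ 607.7 -264.8  151.5] psi 91.29 tilt -1.0 F [-0.4  0.3  0.6] w 74.8 q6 -0.54
607,-265.2,77.5,91.25 travel [-0.0003 -0.0008  0.074 ] yaw 0.04
```

Request:
send_rows(
  series=[
    {"travel": [0, -0.0005, 0.03], "yaw": 0, "fingers": 0.075},
    {"travel": [0, -0.0005, 0.06], "yaw": 0, "fingers": 0.075},
    {"travel": [0, -0.0005, 0.0735], "yaw": 0, "fingers": 0.075},
    {"travel": [0, -0.0005, 0.0735], "yaw": 0, "fingers": 0.075},
    {"travel": [0, -0.0005, 0.0735], "yaw": 0, "fingers": 0.075},
    {"travel": [0, -0.0005, 0.0735], "yaw": 0, "fingers": 0.075},
  ],
)

```text
clock: 37.35
tool_pos: [607.6, -265.8, 78.6]
tcp_rot: [0.699, 0.715, 0.0, 0.002]
force: [-0.2, 1.0, 0.5]
width: 74.6
```

Request:
send_rows(
  series=[
    {"travel": [0, 0, 0], "yaw": 0, "fingers": 0.04},
    {"travel": [0, 0, 0], "yaw": 0, "fingers": 0.04},
    {"travel": [0, 0, 0], "yaw": 0, "fingers": 0.04},
    {"travel": [0, 0, 0], "yaw": 0, "fingers": 0.04},
    {"travel": [0, 0, 0], "yaw": 0, "fingers": 0.04},
    {"travel": [0, 0, 0], "yaw": 0, "fingers": 0.04},
  ],
)

```text
clock: 37.95
tool_pos: [607.3, -265.5, 77.9]
tcp_rot: [0.699, 0.715, 0.0, 0.001]
force: [0.9, 0.4, 6.2]
width: 47.4
```

```bash
python3 go.py 622.6,-59.5,79.5,91.24 607,-265.2,77.5,91.25
```

```text
t 37.95 tcp [ 607.3 -265.5   77.9] psi 91.24 tilt -1.0 F [0.9 0.4 6.2] w 47.4 q6 -0.54
622.6,-59.5,79.5,91.24 travel [ 0.2056  0.0197 -0.0018] yaw -0.0
607,-265.2,77.5,91.25 travel [ 0.0003 -0.0003  0.0004] yaw -0.01
```

Request:
send_rows(
  series=[
    {"travel": [0, 0, -0.02], "yaw": 0, "fingers": 0.04},
    {"travel": [0, 0, -0.05], "yaw": 0, "fingers": 0.04},
    {"travel": [0, 0, -0.085], "yaw": 0, "fingers": 0.04},
    {"travel": [0, 0, -0.12], "yaw": 0, "fingers": 0.04},
    {"travel": [0, 0, -0.145], "yaw": 0, "fingers": 0.04},
    {"travel": [0, 0, -0.145], "yaw": 0, "fingers": 0.04},
  ],
)

```text
clock: 38.55
tool_pos: [607.8, -266.0, 225.3]
tcp_rot: [0.699, 0.715, 0.001, 0.003]
force: [0.3, -0.6, -1.1]
width: 47.4
```

Request:
send_rows(
  series=[
    {"travel": [0.025, 0.002, 0], "yaw": 0, "fingers": 0.04},
    {"travel": [0.06, 0.006, 0], "yaw": 0, "fingers": 0.04},
    {"travel": [0.1, 0.01, 0], "yaw": 0, "fingers": 0.04},
    {"travel": [0.14, 0.014, 0], "yaw": 0, "fingers": 0.04},
    {"travel": [0.175, 0.017, 0], "yaw": 0, "fingers": 0.04},
    {"travel": [0.2053, 0.0197, 0], "yaw": 0, "fingers": 0.04},
    {"travel": [0.2053, 0.0197, 0], "yaw": 0, "fingers": 0.04},
    {"travel": [0.2053, 0.0197, 0], "yaw": 0, "fingers": 0.04},
    {"travel": [0.2053, 0.0197, 0], "yaw": 0, "fingers": 0.04},
  ],
)

```text
clock: 39.45
tool_pos: [620.9, -60.2, 220.1]
tcp_rot: [0.7, 0.715, -0.001, -0.001]
force: [0.8, -0.1, -1.1]
width: 47.8
```

Request:
send_rows(
  series=[
    {"travel": [0, 0, 0.03], "yaw": 0, "fingers": 0.04},
    {"travel": [0, 0, 0.065], "yaw": 0, "fingers": 0.04},
    {"travel": [0, 0, 0.1], "yaw": 0, "fingers": 0.04},
    {"travel": [0, 0, 0.125], "yaw": 0, "fingers": 0.04},
    {"travel": [0, 0, 0.133], "yaw": 0, "fingers": 0.04},
    {"travel": [0, 0, 0.138], "yaw": 0, "fingers": 0.04},
    {"travel": [0, 0, 0.138], "yaw": 0, "fingers": 0.04},
    {"travel": [0, 0, 0.138], "yaw": 0, "fingers": 0.04},
    {"travel": [0, 0, 0.138], "yaw": 0, "fingers": 0.04},
  ],
)

```text
clock: 40.35
tool_pos: [622.6, -59.7, 85.1]
tcp_rot: [0.699, 0.715, 0.001, 0.001]
force: [-0.8, 0.6, -1.8]
width: 47.8
```

```bash
python3 go.py 622.6,-59.8,79.9,91.24
```

```text
t 40.35 tcp [622.6 -59.7  85.1] psi 91.24 tilt -1.0 F [-0.8  0.6 -1.8] w 47.8 q6 -0.23
622.6,-59.8,79.9,91.24 travel [-0.0001  0.      0.0052] yaw -0.0
```

Request:
send_rows(
  series=[
    {"travel": [0, 0, 0.002], "yaw": 0, "fingers": 0.04},
    {"travel": [0, 0, 0.004], "yaw": 0, "fingers": 0.04},
    {"travel": [0, 0, 0.005], "yaw": 0, "fingers": 0.04},
    {"travel": [0, 0, 0.005], "yaw": 0, "fingers": 0.04},
  ],
)

```text
clock: 40.75
tool_pos: [622.0, -59.3, 79.9]
tcp_rot: [0.699, 0.715, 0.0, 0.001]
force: [-0.8, 1.3, 4.0]
width: 47.7
```

```bash
python3 go.py 622.6,-59.8,79.9,91.24
```

```text
t 40.75 tcp [622.  -59.3  79.9] psi 91.25 tilt -1.0 F [-0.8  1.3  4. ] w 47.7 q6 -0.23
622.6,-59.8,79.9,91.24 travel [-0.0005  0.0006  0.    ] yaw 0.01
```

Contact. Release, rise, then the canister.

Request:
send_rows(
  series=[
    {"travel": [0, 0, 0], "yaw": 0, "fingers": 0.055},
    {"travel": [0, 0, 0], "yaw": 0, "fingers": 0.075},
    {"travel": [0, 0, 0], "yaw": 0, "fingers": 0.075},
    {"travel": [0, 0, 0], "yaw": 0, "fingers": 0.075},
    {"travel": [0, 0, -0.02], "yaw": 0, "fingers": 0.075},
    {"travel": [0, 0, -0.06], "yaw": 0, "fingers": 0.075},
    {"travel": [0, 0, -0.1], "yaw": 0, "fingers": 0.075},
    {"travel": [0, 0, -0.14], "yaw": 0, "fingers": 0.075},
    {"travel": [0, 0, -0.14], "yaw": 0, "fingers": 0.075},
    {"travel": [0, 0, -0.14], "yaw": 0, "fingers": 0.075},
  ],
)

```text
clock: 41.75
tool_pos: [622.0, -59.5, 219.7]
tcp_rot: [0.699, 0.715, 0.001, 0.001]
force: [0.0, -0.1, -0.9]
width: 74.8
```

```bash
python3 go.py 455.3,-265.2,220,99.85;python3 -c "
from h import *
snap('scene','s11')"
```

```text
t 41.75 tcp [622.  -59.5 219.7] psi 91.24 tilt -1.0 F [ 0.  -0.1 -0.9] w 74.8 q6 -0.23
455.3,-265.2,220,99.85 travel [-0.2021 -0.1711 -0.0006] yaw -8.61
```

View pics/s11.png

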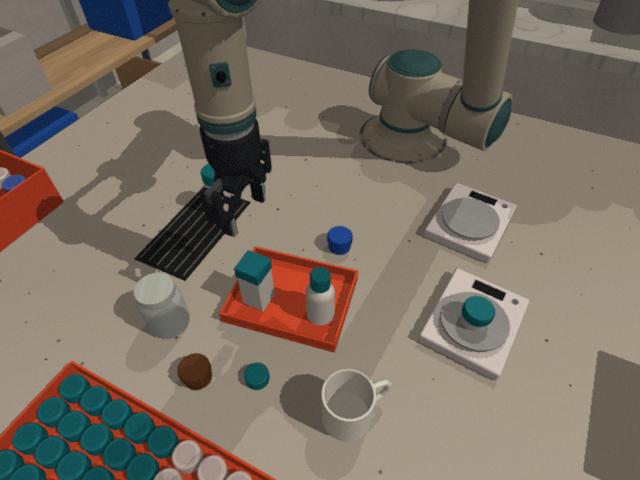

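The carton is back at (254,282). Moving to the canister.

Request:
send_rows(
  series=[
    {"travel": [-0.03, -0.026, 0], "yaw": -4, "fingers": 0.075},
    {"travel": [-0.06, -0.051, 0], "yaw": -8, "fingers": 0.075},
    {"travel": [-0.09, -0.076, 0], "yaw": -8.6, "fingers": 0.075},
    {"travel": [-0.12, -0.102, 0], "yaw": -8.6, "fingers": 0.075},
    {"travel": [-0.15, -0.127, 0], "yaw": -8.6, "fingers": 0.075},
    {"travel": [-0.18, -0.152, 0], "yaw": -8.6, "fingers": 0.075},
    {"travel": [-0.202, -0.171, 0], "yaw": -8.6, "fingers": 0.075},
    {"travel": [-0.202, -0.171, 0], "yaw": -8.6, "fingers": 0.075},
    {"travel": [-0.202, -0.171, 0], "yaw": -8.6, "fingers": 0.075},
  ],
)

```text
clock: 42.7
tool_pos: [454.1, -264.7, 217.1]
tcp_rot: [0.645, 0.765, 0.0, -0.002]
force: [0.2, -0.4, 0.3]
width: 75.2
```

Request:
send_rows(
  series=[
    {"travel": [0, 0, 0.02], "yaw": 0, "fingers": 0.075},
    {"travel": [0, 0, 0.05], "yaw": 0, "fingers": 0.075},
    {"travel": [0, 0, 0.06], "yaw": 0, "fingers": 0.075},
    {"travel": [0, 0, 0.06], "yaw": 0, "fingers": 0.075},
    {"travel": [0, 0, 0.06], "yaw": 0, "fingers": 0.075},
    {"travel": [0, 0, 0.06], "yaw": 0, "fingers": 0.075},
  ],
)

```text
clock: 43.3
tool_pos: [456.0, -265.4, 159.8]
tcp_rot: [0.644, 0.765, 0.0, 0.001]
force: [-0.5, -0.1, -0.0]
width: 74.8
```

```bash
python3 go.py 455.3,-265.2,86.2,99.85
```

```text
t 43.3 tcp [ 456.  -265.4  159.8] psi 99.87 tilt -1.0 F [-0.5 -0.1 -0. ] w 74.8 q6 -0.83
455.3,-265.2,86.2,99.85 travel [ 0.0004 -0.0007  0.0736] yaw 0.02
```

Request:
send_rows(
  series=[
    {"travel": [0, -0.0005, 0.03], "yaw": 0, "fingers": 0.075},
    {"travel": [0, -0.0005, 0.06], "yaw": 0, "fingers": 0.075},
    {"travel": [0, -0.0005, 0.073], "yaw": 0, "fingers": 0.075},
    {"travel": [0, -0.0005, 0.073], "yaw": 0, "fingers": 0.075},
    {"travel": [0, -0.0005, 0.073], "yaw": 0, "fingers": 0.075},
    {"travel": [0, -0.0005, 0.073], "yaw": 0, "fingers": 0.075},
  ],
)

```text
clock: 43.9
tool_pos: [455.6, -266.0, 87.2]
tcp_rot: [0.644, 0.765, 0.0, 0.002]
force: [-0.1, -0.4, -0.2]
width: 74.5
```

Request:
send_rows(
  series=[
    {"travel": [0, 0, 0], "yaw": 0, "fingers": 0.04},
    {"travel": [0, 0, 0], "yaw": 0, "fingers": 0.04},
    {"travel": [0, 0, 0], "yaw": 0, "fingers": 0.04},
    {"travel": [0, 0, 0], "yaw": 0, "fingers": 0.04},
    {"travel": [0, 0, 0], "yaw": 0, "fingers": 0.04},
    {"travel": [0, 0, 0], "yaw": 0, "fingers": 0.04},
  ],
)

```text
clock: 44.5
tool_pos: [455.2, -265.6, 86.8]
tcp_rot: [0.644, 0.765, 0.0, 0.001]
force: [0.3, -0.4, 6.7]
width: 48.7
```

```bash
python3 go.py 551.1,-17.6,88.4,99.85 455.4,-265,86,99.85
```

```text
t 44.5 tcp [ 455.2 -265.6   86.8] psi 99.84 tilt -1.0 F [ 0.3 -0.4  6.7] w 48.7 q6 -0.83
551.1,-17.6,88.4,99.85 travel [ 0.2279  0.1369 -0.0017] yaw -0.01
455.4,-265,86,99.85 travel [0.0005 0.0003 0.0008] yaw -0.01
```

Request:
send_rows(
  series=[
    {"travel": [0, 0, -0.02], "yaw": 0, "fingers": 0.04},
    {"travel": [0, 0, -0.05], "yaw": 0, "fingers": 0.04},
    {"travel": [0, 0, -0.085], "yaw": 0, "fingers": 0.04},
    {"travel": [0, 0, -0.12], "yaw": 0, "fingers": 0.04},
    {"travel": [0, 0, -0.145], "yaw": 0, "fingers": 0.04},
    {"travel": [0, 0, -0.145], "yaw": 0, "fingers": 0.04},
  ],
)

```text
clock: 45.1
tool_pos: [456.2, -266.4, 234.1]
tcp_rot: [0.644, 0.765, 0.0, 0.004]
force: [0.3, -0.1, -2.3]
width: 48.9
```

Request:
send_rows(
  series=[
    {"travel": [0.025, 0.015, 0], "yaw": 0, "fingers": 0.04},
    {"travel": [0.06, 0.036, 0], "yaw": 0, "fingers": 0.04},
    {"travel": [0.1, 0.06, 0], "yaw": 0, "fingers": 0.04},
    {"travel": [0.14, 0.084, 0], "yaw": 0, "fingers": 0.04},
    {"travel": [0.18, 0.108, 0], "yaw": 0, "fingers": 0.04},
    {"travel": [0.21, 0.126, 0], "yaw": 0, "fingers": 0.04},
    {"travel": [0.2274, 0.1369, 0], "yaw": 0, "fingers": 0.04},
    {"travel": [0.2274, 0.1369, 0], "yaw": 0, "fingers": 0.04},
    {"travel": [0.2274, 0.1369, 0], "yaw": 0, "fingers": 0.04},
  ],
)

```text
clock: 46.0
tool_pos: [549.4, -17.6, 228.8]
tcp_rot: [0.643, 0.766, -0.001, -0.001]
force: [-0.4, -0.3, -3.0]
width: 49.0
```

Request:
send_rows(
  series=[
    {"travel": [0, 0, 0.03], "yaw": 0, "fingers": 0.04},
    {"travel": [0, 0, 0.065], "yaw": 0, "fingers": 0.04},
    {"travel": [0, 0, 0.1], "yaw": 0, "fingers": 0.04},
    {"travel": [0, 0, 0.125], "yaw": 0, "fingers": 0.04},
    {"travel": [0, 0, 0.133], "yaw": 0, "fingers": 0.04},
    {"travel": [0, 0, 0.138], "yaw": 0, "fingers": 0.04},
    {"travel": [0, 0, 0.138], "yaw": 0, "fingers": 0.04},
    {"travel": [0, 0, 0.138], "yaw": 0, "fingers": 0.04},
    {"travel": [0, 0, 0.138], "yaw": 0, "fingers": 0.04},
  ],
)

```text
clock: 46.9
tool_pos: [551.5, -17.9, 93.9]
tcp_rot: [0.644, 0.765, 0.001, 0.001]
force: [0.1, -0.3, -2.5]
width: 48.8
```

```bash
python3 go.py 551.2,-18.1,88.9,99.85
```

```text
t 46.9 tcp [551.5 -17.9  93.9] psi 99.84 tilt -1.0 F [ 0.1 -0.3 -2.5] w 48.8 q6 -0.33
551.2,-18.1,88.9,99.85 travel [-0.0001 -0.0003  0.005 ] yaw -0.01
```

Request:
send_rows(
  series=[
    {"travel": [0, 0, 0.002], "yaw": 0, "fingers": 0.04},
    {"travel": [0, 0, 0.004], "yaw": 0, "fingers": 0.04},
    {"travel": [0, 0, 0.005], "yaw": 0, "fingers": 0.04},
    {"travel": [0, 0, 0.005], "yaw": 0, "fingers": 0.04},
  ],
)

```text
clock: 47.3
tool_pos: [550.8, -17.6, 88.8]
tcp_rot: [0.644, 0.765, 0.0, 0.001]
force: [-1.1, 1.0, 4.7]
width: 48.6
```

```bash
python3 go.py 551.2,-18.1,88.9,99.85
```

```text
t 47.3 tcp [550.8 -17.6  88.8] psi 99.85 tilt -1.0 F [-1.1  1.   4.7] w 48.6 q6 -0.33
551.2,-18.1,88.9,99.85 travel [-0.0006  0.0003 -0.0001] yaw -0.0
```

Release, rise, and move to the first viewing pose for a check.

Request:
send_rows(
  series=[
    {"travel": [0, 0, 0], "yaw": 0, "fingers": 0.055},
    {"travel": [0, 0, 0], "yaw": 0, "fingers": 0.075},
    {"travel": [0, 0, 0], "yaw": 0, "fingers": 0.075},
    {"travel": [0, 0, 0], "yaw": 0, "fingers": 0.075},
    {"travel": [0, 0, -0.02], "yaw": 0, "fingers": 0.075},
    {"travel": [0, 0, -0.06], "yaw": 0, "fingers": 0.075},
    {"travel": [0, 0, -0.1], "yaw": 0, "fingers": 0.085},
    {"travel": [0, 0, -0.15], "yaw": 0, "fingers": 0.085},
    {"travel": [0, 0, -0.2], "yaw": 0, "fingers": 0.085},
    {"travel": [0, 0, -0.25], "yaw": 0, "fingers": 0.085},
  ],
)

```text
clock: 48.3
tool_pos: [550.1, -17.6, 339.6]
tcp_rot: [0.644, 0.765, -0.0, 0.0]
force: [0.8, -0.6, -0.7]
width: 85.1
```

```bash
python3 go.py 540.8,-12.5,400.3,99.75 525.8,77,400.5,99.8
```

```text
t 48.3 tcp [550.1 -17.6 339.6] psi 99.84 tilt -1.0 F [ 0.8 -0.6 -0.7] w 85.1 q6 -0.33
540.8,-12.5,400.3,99.75 travel [ 0.0066 -0.0083 -0.0607] yaw 0.09
525.8,77,400.5,99.8 travel [ 0.0974 -0.0077 -0.061 ] yaw 0.04
```

Request:
send_rows(
  series=[
    {"travel": [0.0066, -0.0083, -0.03], "yaw": 0, "fingers": 0.085},
    {"travel": [0.0066, -0.0083, -0.061], "yaw": 0, "fingers": 0.085},
    {"travel": [0.0066, -0.0083, -0.061], "yaw": 0, "fingers": 0.085},
    {"travel": [0.0066, -0.0083, -0.061], "yaw": 0, "fingers": 0.085},
    {"travel": [0.0066, -0.0083, -0.061], "yaw": 0, "fingers": 0.085},
  ],
)

```text
clock: 48.8
tool_pos: [540.7, -12.5, 397.0]
tcp_rot: [0.644, 0.765, -0.001, -0.001]
force: [0.6, 0.2, -0.9]
width: 84.8
```

```bash
python3 go.py;  cat > fin.py <<'E'
from h import *
import sys
fs=sys.argv[1:]
def meas(f,c,p,d):
    P=cloud(c,d);T=teal(p)>0;o={}
    for n,g,zt in (("can",(551,-17),123),("carton",(625,-60),115),("flask",(601,60),127),("tub",(506,318),76)):
        m=T&(np.hypot(P[...,0]-g[0],P[...,1]-g[1])<45)&(abs(P[...,2]-zt)<6)
        q=blobs(m.astype(np.uint8)*255,60)
        if not q: continue
        s,ce,l=max(q,key=lambda b:b[0][4])
        o[n]=plane(c,*ce,zt)[:2]
        if n=="carton":
            q=np.array([plane(c,u,v,115)[:2] for v,u in zip(*np.nonzero(l))],np.float32);o["yaw"]=np.array([(cv2.minAreaRect(q)[2]+45)%90-45])
    return o
for n,f in (("wrist","w9"),("scene","s12"),("top","t12")):
    snap(n,f);c,p,d=load(f);new=meas(f,c,p,d)
    if n=="wrist":old=meas("w1",*load("w1"))
    else: z=np.load(n+"0.npz");old=meas(n,r.calibration(n),z["p"],z["d"])
    for k in new: print(n,k,new[k].round(1),"shift",(new[k]-old[k]).round(1) if k in old else "")
E
python3 fin.py
```

```text
t 48.8 tcp [540.7 -12.5 397. ] psi 99.84 tilt -1.0 F [ 0.6  0.2 -0.9] w 84.8 q6 -0.32
wrist can [550.7 -18.8] shift [ 0.4 -0.1]
wrist carton [623.2 -59.9] shift [0.2 0.3]
wrist yaw [1.2] shift [-0.1]
wrist flask [599.   59.2] shift [-0.7  0.5]
scene can [554.3 -17.1] shift [ 0.7 -0.2]
scene carton [626.8 -57.9] shift [0.  0.4]
scene yaw [1.3] shift [-0.]
scene flask [602.5  61.7] shift [-0.7  0.4]
scene tub [509.1 317.7] shift 
top can [549.4  -9.3] shift [-1.8  9.9]
top carton [611.3 -75.4] shift [-13.7 -14.6]
top yaw [0.4] shift [-0.3]
top flask [599.8  55.8] shift [-0.9 -3.2]
top tub [507.2 316.1] shift
```

View pics/s12.png

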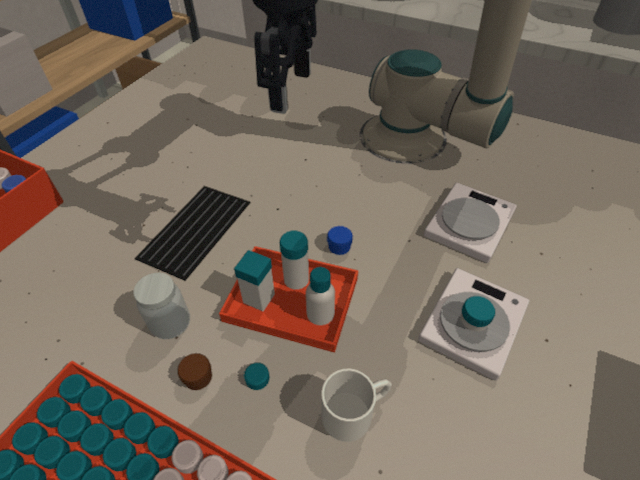

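View pics/w9.png

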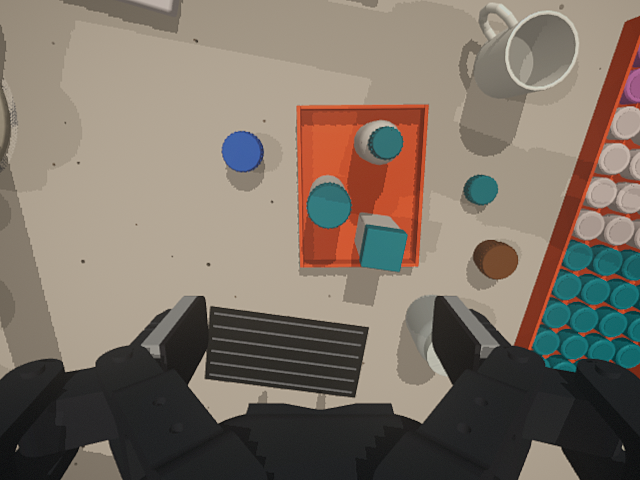

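All three stand upright where they started: they are within 1 mm in the wrist and scene views, while the arm hides the tray from the top camera. The tub is on the pan at (478,311) and the bystanders have not moved. Handing in.

```bash
python3 -c "
from rig import r
print(r.job_done())"
```

```text
the job is handed in; nothing more can be done
None
```

The job is handed in at about 49 s of the 131 s limit. I moved the canister, carton and flask onto the mat, set the tub on the pan of the left-most scale, and put the three back in the tray.

**Last checks:**
- **Containers:** all three stand upright, within about 1 mm of their start positions in the wrist and scene views. The carton's yaw is within 0.1°.
- **Tub:** in the wrist view, taken just after it was released, it was centred on the pan to about 1 mm. The last scene and top pictures show it still there.
- **Bystanders:** the mug, jar and stray cap look unmoved in the last pictures.
- **Robot:** the gripper is open and well above everything. The wrist force read at the end of each move was never more than about 7 N.

**Disagreements:**
- **Final top view:** its container readings were off by 3–20 mm. The arm probably hid part of the tray, so I set them aside.
- **Tub readings:** the scene and top cameras put the tub up to about 3 mm from the pan centre they had measured at the start.
- **Lid heights:** two-view lid heights came out up to about 4 mm below the stated sizes. The depth images agreed with the stated sizes.

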